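# Load the post-curing unit and seal its cover

## Task

Load the post-curing unit: set every printed model that lies on the left half of the bench upright through the open port into a compartment of the turntable, one model to a compartment, and turn the index knob on to a click after each, so that at the end an empty compartment is under the port. Then lower the cover and, so that its gasket seals, tighten its four wing screws clockwise evenly and in cross order, always the diagonally opposite screw next, in two rounds: first every screw about a quarter turn, then in the second round every screw fully home. Leave the things that stand around where they are, and let go of everything at the end.

Things in the scene. Friction and masses are not known exactly. Their poses are not given: they have to be found in the camera images.
- unit: Post-curing unit, a white box 268 mm deep (x, away from the robot), 284 mm wide (y, left) and 78 mm high to its flat deck, turned up to 0.2 rad, fixed. Origin: on the bench under the turntable's axis. The port, 132 mm (x) by 88 mm (y), goes through the 6 mm deck, with a 3 mm gasket round it; under it the turntable's surface is 29 mm above the bench. A 10 mm vent box stands on the deck's left.
- port (a point): Centre of the loading port at the height of the deck's top, 80 mm to the right (-y of the unit) of the turntable's axis. A model let down here stands in the middle of the compartment under the port. Axes as the unit's. A 70 mm thick hose lies on the bench between the models and the unit, and a lamp shade hangs 0.46 m above the bench behind the unit, from 0.68 m ahead of the robot's base on.
- table (a joint): Angle of the turntable and its knob, rad, growing counter-clockwise from above, no end stops; starts at 0. A spring detent holds it at each quarter turn (0, +-1.571, +-3.142, ..): about 0.15 N m takes it off a click, and let go past half-way (0.79 rad) it snaps on to the next click by itself. It may be turned either way.
- index_knob (a point): Middle of the index knob, a black bar 40 mm long (this frame's x), 12 mm thick and 24 mm high on the turntable's axis, fixed to the table. Its top is 112 mm above the bench, its lower edge 88, this point 100; below it is a hub of 16 mm radius. At a click the bar is parallel to a side of the unit. The edge of the shut cover is 22 mm from the axis.
- bay_0 (a point): Middle of the floor of compartment 0 of the turntable, 80 mm from the axis, turning with it. The aluminium disc, 246 mm across, is split in four by 14 mm high fins; a black pad of 84 mm diameter marks the middle of each compartment, where one model stands with room to spare. At table = 0 it lies on the unit's +x side, away from the robot.
- bay_1 (a point): The same for compartment 1, a quarter turn counter-clockwise from 0 (at the left, +y, when table = 0).
- bay_2 (a point): The same for compartment 2 (nearest the robot when table = 0).
- bay_3 (a point): The same for compartment 3 (under the port when table = 0).
- cover (a joint): Opening angle of the cover, rad: 0 lies shut on the gasket, 1.75 is the stop (10 degrees past upright); starts at 1.55 to 1.75. A stiff hinge (0.5 N m) holds it at any angle; 5 to 8 N at the handle moves it. The hinge line runs along the unit's x, 66 mm right of the port's centre, 84 mm above the bench; the plate, 196 mm (x) by 116 mm, 10 mm thick, reaches 124 mm from it and shuts to the left.
- cover_handle (a point): Middle of the bar of the cover's bow handle: a round steel bar, 10 mm thick and 56 mm long along the unit's x, 45 mm proud of the outer face near the free edge: 108 mm from the hinge line along the plate and 52 mm outward of it. Shut, it is 136 mm above the bench and 42 mm left of the port's centre. The bar may turn between the fingers of a gripper that stays upright.
- screw_1 (a joint): Angle of wing screw 1 in rad: grows as it is turned clockwise seen from above (the outer face of the cover) and goes in; starts loose at 0 to 0.35; 3.0 is the stop, fully home. About 0.1 to 0.17 N m turns it, and it stays where it is left. It sinks 0.7 mm per rad.
- screw_2 (a joint): Angle of wing screw 2 in rad: grows as it is turned clockwise seen from above (the outer face of the cover) and goes in; starts loose at 0 to 0.35; 3.0 is the stop, fully home. About 0.1 to 0.17 N m turns it, and it stays where it is left. It sinks 0.7 mm per rad.
- screw_3 (a joint): Angle of wing screw 3 in rad: grows as it is turned clockwise seen from above (the outer face of the cover) and goes in; starts loose at 0 to 0.35; 3.0 is the stop, fully home. About 0.1 to 0.17 N m turns it, and it stays where it is left. It sinks 0.7 mm per rad.
- screw_4 (a joint): Angle of wing screw 4 in rad: grows as it is turned clockwise seen from above (the outer face of the cover) and goes in; starts loose at 0 to 0.35; 3.0 is the stop, fully home. About 0.1 to 0.17 N m turns it, and it stays where it is left. It sinks 0.7 mm per rad.
- screw_1_wing (a point): Middle of the wings of wing screw 1, the one at the front left corner of the shut cover (-86 mm along the unit's x and +44 mm along its y from the port's centre). The steel wings are a flat bar 46 mm long along this frame's x, 9 mm thick (y) and 24 mm high; shut, this point is about 113 mm above the bench, the wings' top 125 mm and the cover's face 91 mm. Diagonally opposite is screw 3.
- screw_2_wing (a point): Middle of the wings of wing screw 2, the one at the back left corner of the shut cover (+86 mm along the unit's x and +44 mm along its y from the port's centre). Shaped as screw 1. Diagonally opposite is screw 4.
- screw_3_wing (a point): Middle of the wings of wing screw 3, the one at the back right corner of the shut cover (+86 mm along the unit's x and -44 mm along its y from the port's centre). Shaped as screw 1. Diagonally opposite is screw 1.
- screw_4_wing (a point): Middle of the wings of wing screw 4, the one at the front right corner of the shut cover (-86 mm along the unit's x and -44 mm along its y from the port's centre). Shaped as screw 1. Diagonally opposite is screw 2.
- model_1: Printed dental arch on a cast plaster base, light grey; about 58 mm (x) by 68 mm (y) by 28 mm high. Origin: centre of its underside, z up. The base, 12 mm high, reaches about from -27 to +29 mm along x and from -27 to +33 mm along y; take it across x, low at the base. Stands on the bench at the left; may be absent.
- model_2: Printed dental arch on a cast plaster base, dark; about 58 mm (x) by 68 mm (y) by 28 mm high. Origin: centre of its underside, z up. The base, 12 mm high, reaches about from -27 to +29 mm along x and from -27 to +33 mm along y; take it across x, low at the base. Stands on the bench at the left; may be absent.
- model_3: Printed dental arch on a cast plaster base, light grey; about 58 mm (x) by 68 mm (y) by 28 mm high. Origin: centre of its underside, z up. The base, 12 mm high, reaches about from -27 to +29 mm along x and from -27 to +33 mm along y; take it across x, low at the base. Stands on the bench at the left; may be absent.
- paste_tin: Bystander: round tin with a red lid, 58 mm wide, 26 mm high; origin under its centre.
- jar_pink: Bystander: white tub with a lid, 52 mm wide, 55 mm high; origin under its centre.
- mix_bowl: Bystander: green rubber mixing bowl, 113 mm wide, 56 mm high; origin under its centre.
There are look-alikes about, which are no part of the job. Leave any turquoise look-alike of the model_3 alone.

How it is judged:
By the outcome, as a careful person would: the job done as asked, in the order asked, and still so for the second after the job is handed in, with the robot touching nothing.
Of model_1, model_2, model_3 only 1 to 3 are there at a start; the rules pass over those that are not, and their reading is None.
At some moment in a run one of model_1, model_2, model_3 may be knocked a few centimetres aside while the robot is not near it.
Once in a run the grip may slacken for a moment while it holds something.
It also fails if it takes over 210 s, if anything falls off the work surface, if the arm or the gripper's body presses on something with over 40 N, if the wrist force passes 120 N, or if a joint passes its speed limit or range.

## Robot

A 6-joint arm with a two-finger parallel gripper is mounted at the origin on a cart in front of the work surface, level with it; the furniture and walls round the work are solid. World frame = base frame: x ahead of the robot, y to its left, z up, the work surface at z = 0. Lengths are in m, angles in rad, forces in N, time in s.
With the tool pointing down it reaches from about 0.3 to 0.875 m from the base axis. Payload 6.4 kg.
Tool frame: the origin (TCP) lies between the finger pads; the fingertips stand 25 mm ahead of it and the grasp point (between the pads) lies 6 mm ahead of it; z points along the fingers, y is the line along which they close (so a half turn about z gives the same grasp; the last joint's range is limited). The gripper opens to 85 mm and grips with 20 to 120 N. Pads are 22 mm wide; open, the fingers measure 114 mm over their backs; the gripper's body (76 mm by 85 mm) begins 54 mm behind the grasp point. The pads swing forward as they close: fully open they stand 13 mm farther back than shut.
Start: joints at [-1.441, 0.181, 1.607, -0, 1.354, -0.206], TCP at [0.189, -0.543, 0.256] pointing down, gripper open.
Joint ranges: [-2.99, 2.99], [-0.89, 2.07], [0.3, 2.58], [-1.14, 4.28], [0, 2.63], [-3.12, 3.12]. Speed limits (rad/s): [2.57, 2.57, 3.01, 3.14, 3.14, 3.14].

## Interface

Orientations are given as a unit quaternion [w, x, y, z].
In Python, from bench import ctrl gives the robot as it stands.
- The arm moves only by the tool servo_tool, never from a script. Its argument "series" is text: rows parted by semicolons, each of 7 numbers parted by spaces: the gripper command: -1 is fully open, 1 is shut, values between are in proportion, then the shift along the tool's x, y, z in m, then the turn, a rotation vector about the tool's x, y, z in degrees. A call has 1 to 12 rows; each row is the pose to reach, as a shift and turn from the pose commanded when the call began, along the tool's axes at that moment; what a row does not reach only later rows make up. A row lasts 1/12 s, in which the tool goes at most 41.7 mm and 7.16 degrees, less where a joint would pass 70% of its speed; a pose out of reach is approached as far as the arm can. A call with a gripper value outside its range is refused whole. The fingers move at their own pace and stop on an object; the grip force is fixed at half the most. Time passes only in rows, so rows that repeat a pose let the fingers close. It gives the time, the measured TCP pose, the force, the opening and the grip force at its end, in the units of the state.
- ctrl.get_obs(): the state, without advancing time (a new reading comes with each control period).
- ctrl.camera(name): name is "scene" or "top"; returns a dict with "img" (420x560x3 uint8, red, green, blue), "z_map" (420x560 float32, m along the optical axis (not along the pixel's ray), 0 where there is no reading), "fovy" (degrees; the focal length in pixels is half the picture's height over the tangent of half this angle, whatever the lens; pixels are square), "cx", "cy" (the principal point, pixels), "k1" (the pictures are not rectified: a ray, as slopes to the right and down, at radius r is drawn at 1 + k1 r^2 times it, then the intrinsics apply), "extrinsics" (4x4, takes a point from camera to world coordinates). Camera axes: x right, y down, z forward; pixel columns grow to the right and rows downward; lengths in m; the calibration is good to about 2 mm. A picture is of the moment at which its call begins.
- ctrl.hand_in(): hands the job in; it is judged then, once.
The state is a dict: "time_s": time; "q": joint angles; "dq": joint speeds; "joint_efforts": joint torques, N m; "eef_pos": TCP position; "eef_rot": TCP orientation; "wrist_force": force on the tool from outside, world axes, zero at the start; "torque": the same for the moment, N m; "opening": opening from 0.0 (shut) to 1.0 (fully open); "grasp_force": force on a finger pad.
Only numpy, scipy, OpenCV 4.12 (cv2) and the standard library are available. Lean on these libraries where they do the work, as an engineer would, in place of code of your own. Each camera call takes 0.05 s, during which the arm holds its last target. There are 200 camera calls.

## Working session

There is one attempt and no reset: what is moved stays moved. The work goes in short steps, Python scripts to look and compute and a tool call to move; the robot and the scene stay as the last step left them, time stands still between calls to the robot, and variables do not carry over. Pictures are saved under pics/ and viewed, at most 14 in all, crops included, and the job is handed in when it is done.

Besides the shell and the picture viewer there is one more tool, called after ">>>" as a command line: name --argument value ..., lists and objects as JSON in quotes. servo_tool: Moves the arm, as the interface text tells. Its arguments: {"type":"object","properties":{"series":{"type":"string"}},"required":["series"]}

```bash
ls; mkdir -p pics; cat > h.py <<'E'
import numpy as np, cv2
from bench import ctrl
def cam(n):
    c=ctrl.camera(n); c['f']=210/np.tan(np.radians(c['fovy'])/2); c['E']=np.array(c['extrinsics']); return c
def pts(c):
    # world point per pixel from depth
    h,w=c['z_map'].shape; u,v=np.meshgrid(np.arange(w),np.arange(h))
    d=slopes(c,u,v); z=c['z_map']
    P=np.stack([d[0]*z,d[1]*z,z],-1)
    W=P@c['E'][:3,:3].T+c['E'][:3,3]; W[z==0]=np.nan; return W
def slopes(c,u,v):
    x=(u-c['cx'])/c['f']; y=(v-c['cy'])/c['f']; a,b=x,y
    for _ in range(15):
        s=1+c['k1']*(a*a+b*b); a,b=x/s,y/s
    return a,b
def ray(c,u,v,z):
    a,b=slopes(c,u,v); d=c['E'][:3,:3]@np.array([a,b,1.]); o=c['E'][:3,3]; return o+d*(z-o[2])/d[2]
def save(c,n,s=None):
    im=cv2.cvtColor(c['img'],cv2.COLOR_RGB2BGR)
    if s: im=im[s[0]:s[1],s[2]:s[3]]; k=min(800/im.shape[1],600/im.shape[0]); im=cv2.resize(im,None,fx=k,fy=k,interpolation=cv2.INTER_CUBIC)
    cv2.imwrite('pics/'+n+'.png',im)
E
python3 - <<'E'
from h import *
for n in('top','scene'):
    c=cam(n); save(c,n+'0'); print(n,c['fovy'],c['cx'],c['cy'],c['k1'],c['E'].round(3).tolist())
print(ctrl.get_obs())
E
```

```text
pics
top 55.80421402126463 281.40620200590917 206.32791858161173 -0.027382283486197836 [[0.004, -0.997, 0.082, 0.445], [-1.0, -0.004, 0.0, 0.032], [0.0, -0.082, -0.997, 1.155], [0.0, 0.0, 0.0, 1.0]]
scene 45.49629015186156 279.7480672257984 215.18848746229213 -0.041553548818701276 [[0.725, -0.332, 0.603, -0.496], [-0.688, -0.367, 0.626, -1.043], [0.014, -0.869, -0.494, 0.939], [0.0, 0.0, 0.0, 1.0]]
{'time_s': 0.1, 'q': array([-1.44131794e+00,  1.81508434e-01,  1.60788529e+00, -2.30095680e-05,
        1.35377788e+00, -2.06284514e-01]), 'dq': array([-1.42193843e-04, -1.34803577e-03, -3.13800878e-03,  4.22139767e-05,
       -1.38276926e-03,  7.03843558e-04]), 'joint_efforts': array([ 1.86653810e-04, -4.45878482e+01, -3.52237487e+01, -1.85508761e-04,
        4.17261530e-03,  8.88801907e-06]), 'eef_pos': array([ 0.18941649, -0.54243523,  0.25546174]), 'eef_rot': array([-7.89323920e-04,  9.85940254e-01,  1.67096358e-01,  1.90861137e-05]), 'wrist_force': array([ 0.37354579, -0.01528815, -0.26024534]), 'torque': array([-0.02878885, -0.08096612,  0.03630412]), 'grasp_force': 0.0, 'opening': 1.0025142204970865}
```

View pics/top0.png

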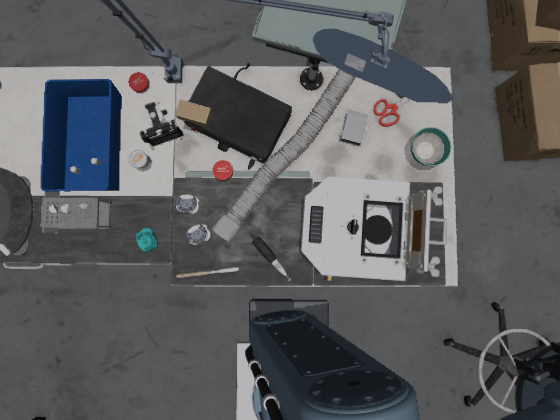

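View pics/scene0.png

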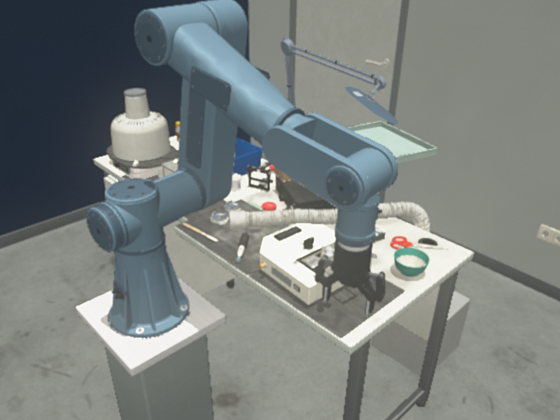

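Top view: two light models at about (187,204) and (198,234), the turquoise look-alike at (147,239), the unit at (365,230) with the port at (382,228) and the open cover at (425,230). The scene view shows the arm over the unit. I'll zoom in to check for a dark model.

```bash
python3 - <<'E'
from h import *
c=cam('top'); save(c,'cropA',(165,290,120,290)); save(c,'cropB',(165,290,290,460))
W=pts(c); np.save('W.npy',W)
# elevated things (5..60mm) in left bench region
m=((W[...,2]>0.008)&(W[...,2]<0.08)).astype(np.uint8); m[:165]=0; m[290:]=0; m[:,290:]=0
n,l,s,ce=cv2.connectedComponentsWithStats(m)
for i in range(1,n):
    if s[i,4]>40:
        k=l==i; print(ce[i].round(),s[i],np.nanmedian(W[k],0).round(3),np.nanmax(W[k][:,2]).round(3),c['img'][k].mean(0).round())
# deck
m=(abs(W[...,2]-0.078)<0.008)&(c['img'].min(-1)>150); m[:,:295]=0;m[:165]=0
k=m.astype(np.uint8); n,l,s,ce=cv2.connectedComponentsWithStats(k); i=1+s[1:,4].argmax(); print(s[i],np.nanmedian(W[l==i],0))
p=W[l==i][:,:2].astype(np.float32); print(cv2.minAreaRect(p))
E
```

```text
[ 55. 177.] [ 45 165  19  24 400] [0.618 0.679 0.045] 0.08 [11. 31. 57.]
[114. 178.] [106 165  13  26 228] [0.616 0.508 0.043] 0.079 [13. 30. 53.]
[140. 166.] [132 165  16   4  50] [0.651 0.435 0.045] 0.054 [127. 126. 128.]
[223. 172.] [213 165  20  16 272] [0.637 0.201 0.024] 0.03 [167.  74.  73.]
[247. 201.] [ 212  165   78   78 1816] [0.548 0.131 0.053] 0.068 [126. 124. 124.]
[ 16. 213.] [   0  167   34   93 2097] [0.513 0.776 0.064] 0.08 [65. 64. 64.]
[ 74. 169.] [ 71 166   8   7  41] [0.643 0.633 0.029] 0.033 [131. 130. 130.]
[ 51. 194.] [ 44 191  15   7  88] [0.568 0.692 0.036] 0.065 [90. 88. 87.]
[186. 204.] [176 195  22  18 319] [0.545 0.307 0.017] 0.028 [114. 117. 123.]
[103. 214.] [ 87 199  24  30 235] [0.515 0.545 0.01 ] 0.08 [100.  99.  99.]
[197. 234.] [186 224  22  21 321] [0.455 0.274 0.017] 0.03 [114. 117. 123.]
[ 50. 230.] [ 42 228  25   6  83] [0.467 0.691 0.034] 0.066 [88. 86. 85.]
[146. 241.] [136 229  21  23 329] [0.44  0.42  0.017] 0.029 [ 46. 123. 123.]
[268. 254.] [249 233  41  49 422] [0.405 0.072 0.023] 0.032 [76. 74. 74.]
[189. 275.] [178 272  24   6  62] [0.341 0.296 0.01 ] 0.015 [143. 130. 118.]
[ 302  177  108  104 6539] [ 0.47545944 -0.14444995  0.07742933]
((0.4781356155872345, -0.16843624413013458), (0.283491849899292, 0.26869478821754456), 86.04645538330078)
```

View pics/cropA.png

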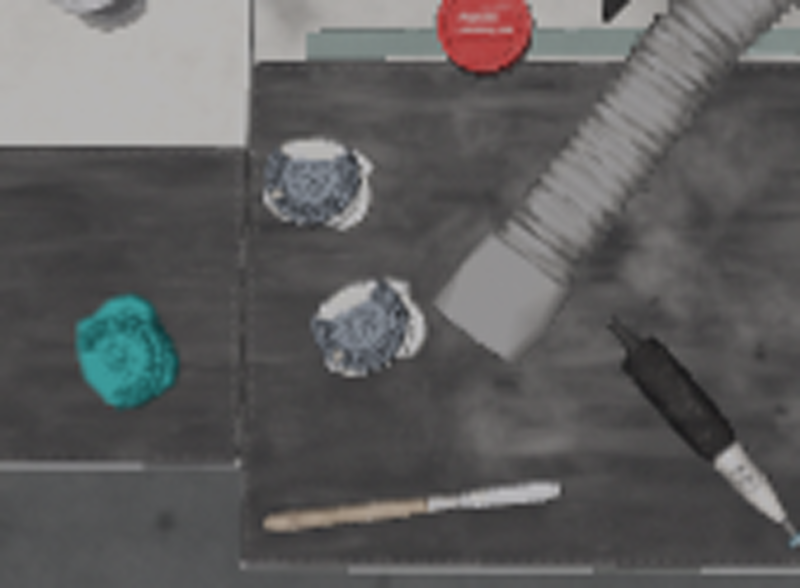

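View pics/cropB.png

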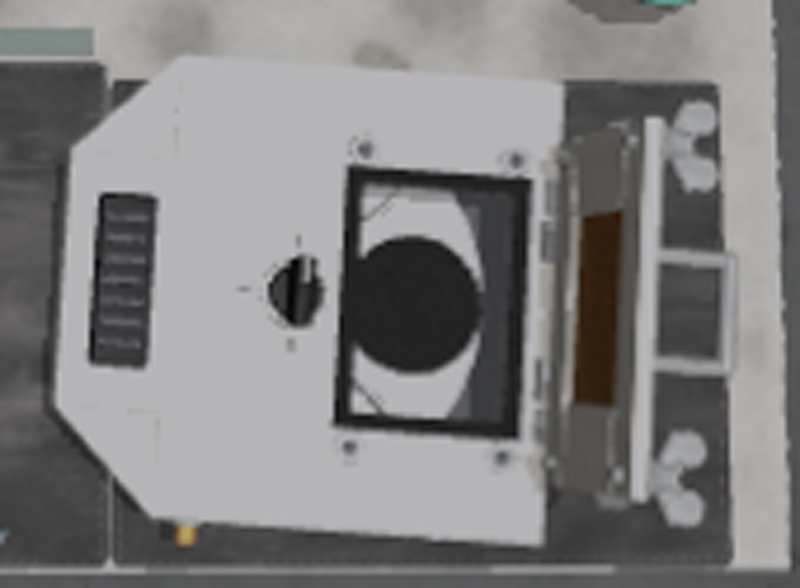

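Crop A: two light-grey models at about (317,184) and (368,327), the turquoise decoy at (127,352), and no dark model. Crop B: the knob at (297,290) with its bar roughly along the unit's x, the gasket rectangle at (335–530, 168–437), and the cover open with the handle at (730,315).

```bash
cat >> h.py <<'E'
def R2(q):
    from scipy.spatial.transform import Rotation as R
    return R.from_quat(np.r_[q[1:],q[0]]).as_matrix()
def go(p,yaw=None):
    """tool shift mm and turn deg to reach TCP p with finger-closing line (tool y) at world angle yaw (deg, mod 180)"""
    o=ctrl.get_obs(); R=R2(o['eef_rot']); d=R.T@(np.array(p)-o['eef_pos'])
    y=np.degrees(np.arctan2(R[1,1],R[0,1])); t=0 if yaw is None else ((y-yaw)+90)%180-90
    print('shift',(d).round(4),'turn z',round(t,1),'(now line',round(y,1),' q6',o['q'][5].round(2),')')
def models(c,W):
    out=[]
    hsv=cv2.cvtColor(c['img'],cv2.COLOR_RGB2HSV)
    m=((W[...,2]>0.005)&(W[...,2]<0.035)&(hsv[...,1]<90)).astype(np.uint8)
    m[:165]=0;m[265:]=0;m[:,:155]=0;m[:,245:]=0
    n,l,s,ce=cv2.connectedComponentsWithStats(m)
    for i in range(1,n):
        if s[i,4]>200 and s[i,4]<600: out.append((l==i))
    return out
E
python3 - <<'E'
from h import *
c=cam('top'); W=pts(c)
tiles=[]
for k in models(c,W):
    u,v=np.where(k)[1],np.where(k)[0]
    P=np.array([ray(c,a,b,0.012)[:2] for a,b in zip(u,v)]); 
    (cx,cy),(w,h),a=cv2.minAreaRect(P.astype(np.float32)); print('model',len(u),np.round((cx,cy),3),np.round((w,h),4),round(a,1),'mean',P.mean(0).round(3))
    # resample to world grid, 0.5mm/px, up=+x, left=+y
    g=[]
    x0,y0=P.mean(0)
    N=160; xs=x0+(N/2-np.arange(N))*0.0006; ys=y0+(N/2-np.arange(N))*0.0006
    Y,X=np.meshgrid(ys,xs)
    Q=np.stack([X,Y,np.full_like(X,.015)],-1)-c['E'][:3,3]; Q=Q@c['E'][:3,:3]
    a_,b_=Q[...,0]/Q[...,2],Q[...,1]/Q[...,2]; s=1+c['k1']*(a_**2+b_**2)
    mu=(a_*s*c['f']+c['cx']).astype(np.float32); mv=(b_*s*c['f']+c['cy']).astype(np.float32)
    im=cv2.remap(c['img'],mu,mv,cv2.INTER_CUBIC)[...,::-1]; z=cv2.remap(W[...,2].astype(np.float32),mu,mv,cv2.INTER_NEAREST)
    zc=cv2.applyColorMap(np.clip(z/0.03*255,0,255).astype(np.uint8),cv2.COLORMAP_JET)
    tiles.append(np.hstack([im,zc]))
cv2.imwrite('pics/mods.png',cv2.resize(np.vstack(tiles),None,fx=1.8,fy=1.8))
# gasket
g=c['img'].max(-1)<50; g[:195]=0; g[265:]=0; g[:,:350]=0; g[:,405:]=0
n,l,s,ce=cv2.connectedComponentsWithStats(g.astype(np.uint8)); i=1+s[1:,4].argmax(); v,u=np.where(l==i)
P=np.array([ray(c,a,b,0.081)[:2] for a,b in zip(u,v)],np.float32); r=cv2.minAreaRect(P); print('gasket',s[i],r)
g=c['img'].max(-1)<60; g[:218]=0; g[236:]=0; g[:,:343]=0; g[:,358:]=0
v,u=np.where(g); P=np.array([ray(c,a,b,0.105)[:2] for a,b in zip(u,v)],np.float32); print('knob',len(u),P.mean(0),cv2.minAreaRect(P))
# handle: pixels near world y<-0.28, z>0.15
k=(W[...,2]>0.17)&(W[...,1]<-0.29)&(W[...,1]>-0.36)&(W[...,0]>0.42)&(W[...,0]<.53); print('handle',k.sum(),W[k].mean(0),W[k].min(0),W[k].max(0))
k=(W[...,2]>0.195)&(W[...,1]<-0.24)&(W[...,1]>-0.36)&(W[...,0]>0.35)&(W[...,0]<.6); print('plate top',k.sum(),W[k].mean(0),W[k].min(0),W[k].max(0))
E
```

```text
model 354 [0.546 0.305] [0.0661 0.0516] 83.9 mean [0.545 0.305]
model 358 [0.458 0.272] [0.0532 0.0654] 27.6 mean [0.457 0.273]
gasket [ 361  201   41   57 1070] ((0.4739604592323303, -0.23934270441532135), (0.1042730063199997, 0.14808329939842224), 86.16381072998047)
knob 83 [ 0.4776083  -0.15681887] ((0.4780298173427582, -0.15720592439174652), (0.02789033018052578, 0.026403287425637245), 44.864662170410156)
handle 506 [ 0.47387575 -0.3202941   0.19714232] [ 0.42006747 -0.35979134  0.17030423] [ 0.52985159 -0.30602127  0.21132161]
plate top 693 [ 0.46516398 -0.32083831  0.20272943] [ 0.35990559 -0.35944367  0.19501767] [ 0.57317841 -0.29998624  0.21195369]<stdin>:17: RuntimeWarning: invalid value encountered in cast
```

View pics/mods.png

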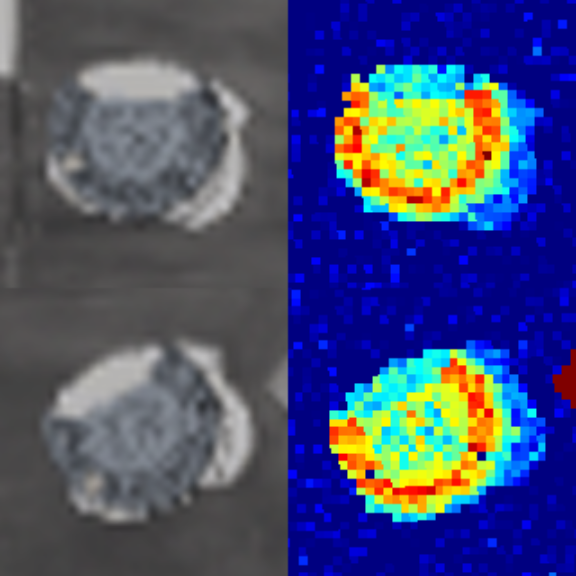

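Picture: model A's heel faces +x with its long axis across. B is the same shape turned about 33° CCW. Both grasp lines come from the rectangles. I'll take A first.

```bash
python3 - <<'E'
from h import *
go([0.546,0.305,0.27],-6.1)
E
```

```text
shift [ 0.6159 -0.6828 -0.0134] turn z -64.7 (now line -70.8  q6 -0.21 )
```

>>> servo_tool --series "-0.7 0.308 -0.341 -0.0134 0 0 -64.7; -0.7 0.308 -0.341 -0.0134 0 0 -64.7; -0.7 0.308 -0.341 -0.0134 0 0 -64.7; -0.7 0.308 -0.341 -0.0134 0 0 -64.7; -0.7 0.308 -0.341 -0.0134 0 0 -64.7; -0.7 0.308 -0.341 -0.0134 0 0 -64.7; -0.7 0.308 -0.341 -0.0134 0 0 -64.7; -0.7 0.308 -0.341 -0.0134 0 0 -64.7; -0.7 0.308 -0.341 -0.0134 0 0 -64.7; -0.7 0.308 -0.341 -0.0134 0 0 -64.7; -0.7 0.308 -0.341 -0.0134 0 0 -64.7; -0.7 0.308 -0.341 -0.0134 0 0 -64.7"

```text
time_s: 1.2
eef_pos: [0.3695, -0.1131, 0.2699]
eef_rot: [-0.0, 0.741, 0.672, 0.001]
wrist_force: [-0.0, 0.4, 0.6]
opening: 0.85
grasp_force: 0.0
```

```bash
python3 - <<'E'
from h import *
go([0.546,0.305,0.27],-6.1)
E
```

```text
shift [0.4332 0.1351 0.0012] turn z 0.5 (now line -5.6  q6 -0.51 )
```

```bash
cat >> h.py <<'E'
def meas(c=None):
    c=c or cam('top'); W=pts(c)
    for k in models(c,W):
        v,u=np.where(k); P=np.array([ray(c,a,b,0.012)[:2] for a,b in zip(u,v)],np.float32)
        (x,y),(w,h),a=cv2.minAreaRect(P); print('model',len(u),np.round((x,y),3),'short line',round(a if w<h else a-90,1))
E
python3 - <<'E'
from h import *
meas()
E
```

```text
model 346 [0.545 0.305] short line 0.2
model 358 [0.458 0.272] short line 23.5
```

>>> servo_tool --series "-0.7 0.433 0.135 0 0 0 0; -0.7 0.433 0.135 0 0 0 0; -0.7 0.433 0.135 0 0 0 0; -0.7 0.433 0.135 0 0 0 0; -0.7 0.433 0.135 0 0 0 0; -0.7 0.433 0.135 0 0 0 0; -0.7 0.433 0.135 0 0 0 0; -0.7 0.433 0.135 0 0 0 0; -0.7 0.433 0.135 0 0 0 0; -0.7 0.433 0.135 0 0 0 0; -0.7 0.433 0.135 0 0 0 0; -0.7 0.433 0.135 0 0 0 0"

```text
time_s: 2.25
eef_pos: [0.55, 0.3002, 0.268]
eef_rot: [-0.001, 0.743, 0.669, 0.0]
wrist_force: [-0.9, -0.6, -0.6]
opening: 0.846
grasp_force: 0.0
```

```bash
python3 - <<'E'
from h import *
go([0.546,0.305,0.026],-6.1)
E
```

```text
shift [ 0.004  -0.0043  0.242 ] turn z 0.2 (now line -5.9  q6 0.41 )
```

>>> servo_tool --series "-0.7 0.004 -0.004 0.04 0 0 0; -0.7 0.004 -0.004 0.08 0 0 0; -0.7 0.004 -0.004 0.12 0 0 0; -0.7 0.004 -0.004 0.16 0 0 0; -0.7 0.004 -0.004 0.2 0 0 0; -0.7 0.004 -0.004 0.225 0 0 0; -0.7 0.004 -0.004 0.236 0 0 0; -0.7 0.004 -0.004 0.242 0 0 0; -0.7 0.004 -0.004 0.242 0 0 0; -0.7 0.004 -0.004 0.242 0 0 0"

```text
time_s: 3.08
eef_pos: [0.546, 0.3011, 0.0294]
eef_rot: [0.001, 0.744, 0.668, 0.001]
wrist_force: [-0.2, -0.5, 0.6]
opening: 0.848
grasp_force: 0.0
```

>>> servo_tool --series "1 0 0 0 0 0 0; 1 0 0 0 0 0 0; 1 0 0 0 0 0 0; 1 0 0 0 0 0 0; 1 0 0 0 0 0 0; 1 0 0 0 0 0 0; 1 0 0 0 0 0 0"

```text
time_s: 3.67
eef_pos: [0.546, 0.3018, 0.0309]
eef_rot: [0.001, 0.743, 0.669, 0.002]
wrist_force: [-2.6, -1.7, 9.0]
opening: 0.58
grasp_force: 60.5
```

>>> servo_tool --series "1 0 0 -0.02 0 0 0; 1 0 0 -0.05 0 0 0; 1 0 0 -0.09 0 0 0; 1 0 0 -0.13 0 0 0; 1 0 0 -0.17 0 0 0; 1 0 0 -0.21 0 0 0; 1 0 0 -0.225 0 0 0; 1 0 0 -0.225 0 0 0"

```text
time_s: 4.33
eef_pos: [0.5471, 0.3025, 0.2608]
eef_rot: [0.003, 0.743, 0.669, 0.006]
wrist_force: [0.7, -0.4, -0.6]
opening: 0.58
grasp_force: 62.2
```

```bash
python3 - <<'E'
from h import *
go([0.474,-0.2395,0.255],-3.8)
c=cam('scene'); save(c,'held',(120,280,150,363)); c=cam('top');meas(c); W=pts(c)
k=(c['img'].max(-1)>0)
E
```

```text
shift [-0.5467 -0.0159  0.0027] turn z -2.2 (now line -6.0  q6 0.42 )
model 360 [0.458 0.272] short line 26.9
```

View pics/held.png

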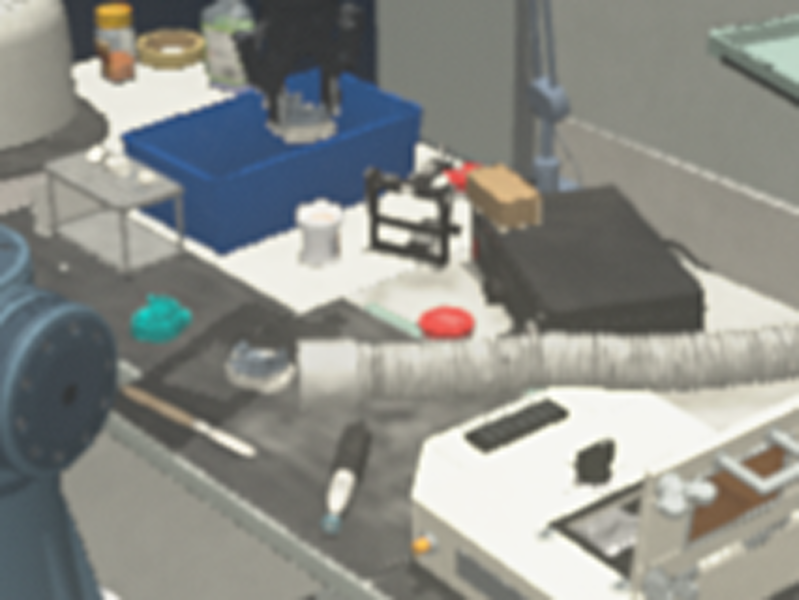

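The picture shows the model held at (300,120) with its base below the fingertips. Now I'll carry it to the port.

>>> servo_tool --series "1 -0.03 -0.001 0.002 0 0 -2.2; 1 -0.07 -0.002 0.002 0 0 -2.2; 1 -0.11 -0.003 0.002 0 0 -2.2; 1 -0.15 -0.0045 0.002 0 0 -2.2; 1 -0.19 -0.0055 0.002 0 0 -2.2; 1 -0.23 -0.007 0.002 0 0 -2.2; 1 -0.27 -0.008 0.002 0 0 -2.2; 1 -0.31 -0.009 0.002 0 0 -2.2; 1 -0.35 -0.01 0.002 0 0 -2.2; 1 -0.39 -0.0115 0.002 0 0 -2.2; 1 -0.43 -0.0125 0.002 0 0 -2.2; 1 -0.47 -0.0137 0.002 0 0 -2.2"

```text
time_s: 5.43
eef_pos: [0.4794, -0.1658, 0.2487]
eef_rot: [-0.002, 0.73, 0.683, -0.0]
wrist_force: [0.6, -0.2, -0.8]
opening: 0.579
grasp_force: 62.2
```

>>> servo_tool --series "1 -0.03 -0.001 0 0 0 0; 1 -0.055 -0.001 0 0 0 0; 1 -0.072 -0.002 0 0 0 0; 1 -0.077 -0.002 0 0 0 0; 1 -0.077 -0.002 0 0 0 0"

```text
time_s: 5.85
eef_pos: [0.4729, -0.2418, 0.2488]
eef_rot: [-0.002, 0.731, 0.682, -0.0]
wrist_force: [-0.1, -0.4, -0.2]
opening: 0.576
grasp_force: 62.2
```

```bash
python3 - <<'E'
from h import *
go([0.474,-0.2395,0.062],-3.8)
c=cam('scene'); save(c,'port1',(180,320,230,417))
E
```

```text
shift [0.002  0.0015 0.1868] turn z -0.2 (now line -4.0  q6 -0.63 )
```

View pics/port1.png

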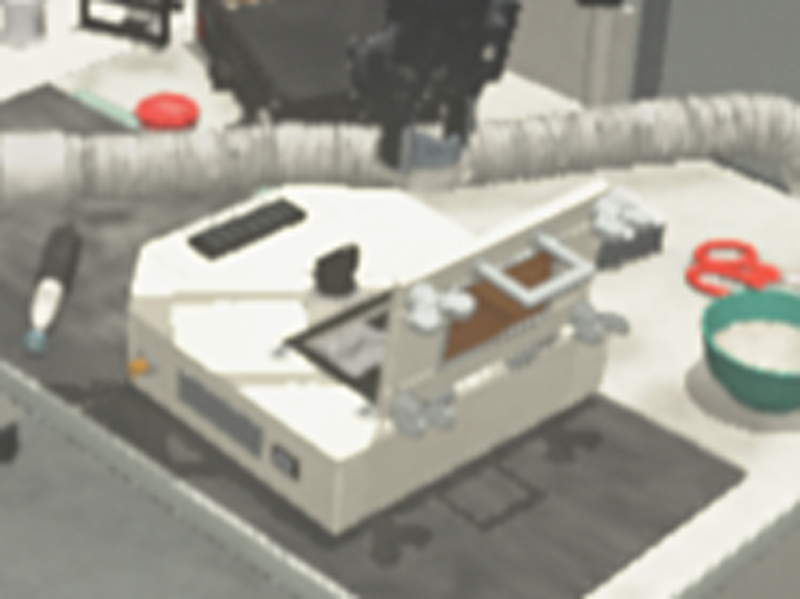

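The model hangs level at (433,160) over the port, clear of the open cover. Lowering it now.

>>> servo_tool --series "1 -0.001 0.0015 0.03 0 0 0; 1 -0.001 0.0015 0.06 0 0 0; 1 -0.001 0.0015 0.09 0 0 0; 1 -0.001 0.0015 0.12 0 0 0; 1 -0.001 0.0015 0.145 0 0 0; 1 -0.001 0.0015 0.16 0 0 0; 1 -0.001 0.0015 0.17 0 0 0; 1 -0.001 0.0015 0.178 0 0 0; 1 -0.001 0.0015 0.183 0 0 0; 1 -0.001 0.0015 0.186 0 0 0; 1 -0.001 0.0015 0.187 0 0 0; 1 -0.001 0.0015 0.187 0 0 0"

```text
time_s: 6.9
eef_pos: [0.4757, -0.2427, 0.0643]
eef_rot: [0.001, 0.73, 0.683, 0.0]
wrist_force: [-0.3, 0.2, -0.9]
opening: 0.584
grasp_force: 53.0
```

>>> servo_tool --series "1 0 0 0.002 0 0 0; 1 0 0 0.004 0 0 0; 1 0 0 0.0055 0 0 0; 1 0 0 0.0055 0 0 0"

```text
time_s: 7.23
eef_pos: [0.4765, -0.243, 0.0599]
eef_rot: [0.001, 0.731, 0.683, 0.0]
wrist_force: [-1.2, 2.7, 10.9]
opening: 0.582
grasp_force: 60.4
```

Contact. Release and retreat.

>>> servo_tool --series "0.1 0 0 -0.001 0 0 0; -0.3 0 0 -0.001 0 0 0; -0.7 0 0 -0.001 0 0 0; -0.7 0 0 -0.001 0 0 0; -0.7 0 0 -0.003 0 0 0; -0.7 0 0 -0.02 0 0 0; -0.7 0 0 -0.06 0 0 0; -0.7 0 0 -0.1 0 0 0; -0.7 0 0 -0.14 0 0 0; -0.7 0 0 -0.16 0 0 0; -0.7 0 0 -0.16 0 0 0"

```text
time_s: 8.15
eef_pos: [0.4779, -0.2445, 0.2245]
eef_rot: [0.005, 0.73, 0.683, 0.001]
wrist_force: [0.2, 0.2, 1.1]
opening: 0.848
grasp_force: 0.0
```

```bash
python3 - <<'E'
from h import *
go([0.479,-0.1590,0.20],86.2)
go([0.479,-0.1590,0.20],-93.8)
c=cam('scene'); save(c,'port2',(180,320,230,417)); meas()
E
```

```text
shift [ 0.0855 -0.0049  0.0239] turn z 89.9 (now line -3.9  q6 -0.63 )
shift [ 0.0855 -0.0049  0.0239] turn z 89.9 (now line -3.9  q6 -0.63 )
model 358 [0.458 0.273] short line 23.5
```

View pics/port2.png

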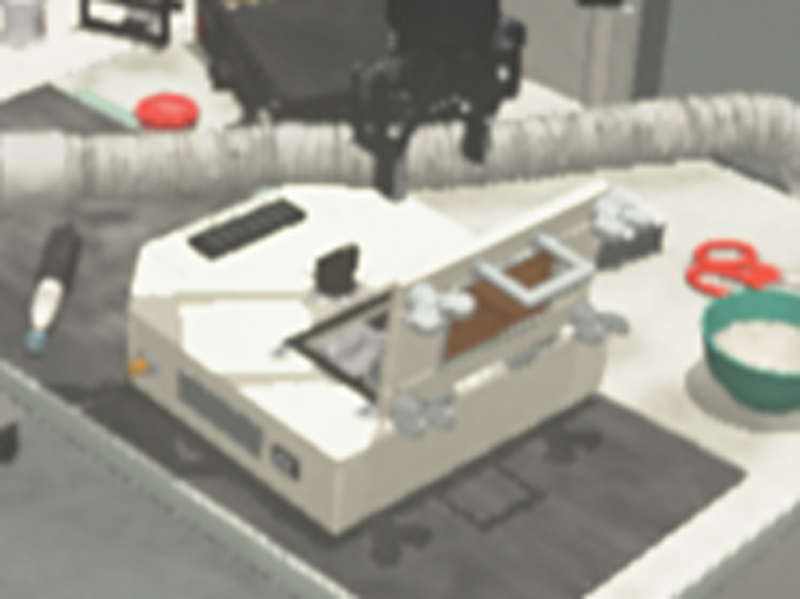

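```bash
python3 - <<'E'
from h import *
W=np.load('W.npy'); k=(W[...,2]>0.098)&(W[...,2]<.125)&(abs(W[...,0]-.479)<.04)&(abs(W[...,1]+.159)<.035)
P=W[k]; print(k.sum(),P.mean(0),P.min(0),P.max(0),cv2.minAreaRect(P[:,:2].astype(np.float32)))
E
```

```text
76 [ 0.47802697 -0.15961683  0.10977633] [ 0.4588167  -0.16554732  0.09843062] [ 0.49832659 -0.15402598  0.11509791] ((0.47855710983276367, -0.15977981686592102), (0.010914781130850315, 0.039597295224666595), 88.58243560791016)
```

>>> servo_tool --series "0.3 0.03 0 0 0 0 7; 0.3 0.06 -0.005 0 0 0 14; 0.3 0.0855 -0.005 0.01 0 0 21; 0.3 0.0855 -0.005 0.02 0 0 28; 0.3 0.0855 -0.005 0.024 0 0 35; 0.3 0.0855 -0.005 0.024 0 0 42; 0.3 0.0855 -0.005 0.024 0 0 49; 0.3 0.0855 -0.005 0.024 0 0 56; 0.3 0.0855 -0.005 0.024 0 0 63; 0.3 0.0855 -0.005 0.024 0 0 70; 0.3 0.0855 -0.005 0.024 0 0 77; 0.3 0.0855 -0.005 0.024 0 0 84"

```text
time_s: 9.25
eef_pos: [0.4747, -0.156, 0.1917]
eef_rot: [-0.001, 1.0, 0.016, -0.002]
wrist_force: [-0.7, -0.3, -0.1]
opening: 0.349
grasp_force: 0.0
```

```bash
python3 - <<'E'
from h import *
go([0.479,-0.1590,0.116],-93.8)
E
```

```text
shift [0.0045 0.0033 0.0757] turn z 5.6 (now line -88.2  q6 0.98 )
```

>>> servo_tool --series "0.3 0.004 0.0035 0.02 0 0 5.6; 0.3 0.004 0.0035 0.04 0 0 5.6; 0.3 0.004 0.0035 0.06 0 0 5.6; 0.3 0.004 0.0035 0.07 0 0 5.6; 0.3 0.004 0.0035 0.075 0 0 5.6; 0.3 0.004 0.0035 0.075 0 0 5.6; 0.3 0.004 0.0035 0.075 0 0 5.6"

```text
time_s: 9.83
eef_pos: [0.4802, -0.1601, 0.1191]
eef_rot: [-0.0, 1.0, -0.03, -0.0]
wrist_force: [0.2, -0.3, 0.9]
opening: 0.349
grasp_force: 0.0
```

```bash
python3 - <<'E'
from h import *
go([0.4788,-0.1596,0.115],-93.8)
E
```

```text
shift [-0.0014 -0.0004  0.0041] turn z 0.3 (now line -93.5  q6 1.07 )
```

Close, then turn CCW 90° (negative about tool z).

>>> servo_tool --series "0.3 -0.001 0 0.004 0 0 0; 1 -0.001 0 0.004 0 0 0; 1 -0.001 0 0.004 0 0 0; 1 -0.001 0 0.004 0 0 0; 1 -0.001 0 0.004 0 0 0; 1 -0.001 0 0.004 0 0 0; 1 -0.001 0 0.004 0 0 0"

```text
time_s: 10.42
eef_pos: [0.4795, -0.1595, 0.1158]
eef_rot: [-0.0, 1.0, -0.03, 0.0]
wrist_force: [-1.4, 5.8, 5.7]
opening: 0.125
grasp_force: 60.5
```

>>> servo_tool --series "1 0 0 0 0 0 -4; 1 0 0 0 0 0 -11; 1 0 0 0 0 0 -18; 1 0 0 0 0 0 -25; 1 0 0 0 0 0 -32; 1 0 0 0 0 0 -39; 1 0 0 0 0 0 -46; 1 0 0 0 0 0 -53; 1 0 0 0 0 0 -60; 1 0 0 0 0 0 -67; 1 0 0 0 0 0 -74; 1 0 0 0 0 0 -80"

```text
time_s: 11.42
eef_pos: [0.4796, -0.1596, 0.1159]
eef_rot: [0.0, 0.783, 0.622, 0.001]
wrist_force: [-1.2, 4.6, 5.0]
opening: 0.123
grasp_force: 60.4
```

>>> servo_tool --series "1 0 0 0 0 0 -5; 1 0 0 0 0 0 -9; 1 0 0 0 0 0 -10.5; 1 0 0 0 0 0 -10.5; 1 0 0 0 0 0 -10.5"

```text
time_s: 11.83
eef_pos: [0.4796, -0.1596, 0.1158]
eef_rot: [0.0, 0.725, 0.688, 0.0]
wrist_force: [-0.3, 4.2, 5.2]
opening: 0.121
grasp_force: 60.5
```

>>> servo_tool --series "0.4 0 0 0 0 0 0; 0.3 0 0 0 0 0 0; 0.3 0 0 0 0 0 0; 0.3 0 0 -0.02 0 0 0; 0.3 0 0 -0.05 0 0 0; -0.7 0 0 -0.09 0 0 0; -0.7 0 0 -0.13 0 0 0; -0.7 0 0 -0.15 0 0 0; -0.7 0 0 -0.15 0 0 0"

```text
time_s: 12.58
eef_pos: [0.4818, -0.162, 0.2714]
eef_rot: [0.005, 0.725, 0.688, 0.001]
wrist_force: [0.1, -0.5, 1.0]
opening: 0.85
grasp_force: 0.0
```

```bash
python3 - <<'E'
from h import *
meas()
go([0.458,0.272,0.26],26)
E
```

```text
model 360 [0.458 0.273] short line 25.0
shift [ 0.4315 -0.0452  0.0065] turn z -29.0 (now line -3.0  q6 -0.51 )
```

>>> servo_tool --series "-0.7 0.04 -0.004 0.006 0 0 -4; -0.7 0.08 -0.008 0.006 0 0 -11; -0.7 0.12 -0.012 0.006 0 0 -18; -0.7 0.16 -0.016 0.006 0 0 -25; -0.7 0.2 -0.02 0.006 0 0 -28; -0.7 0.24 -0.025 0.006 0 0 -28; -0.7 0.28 -0.03 0.006 0 0 -28; -0.7 0.32 -0.034 0.006 0 0 -28; -0.7 0.36 -0.038 0.006 0 0 -28; -0.7 0.4 -0.042 0.006 0 0 -28; -0.7 0.4315 -0.045 0.006 0 0 -28; -0.7 0.4315 -0.045 0.006 0 0 -28"

```text
time_s: 13.63
eef_pos: [0.4548, 0.2777, 0.2572]
eef_rot: [-0.001, 0.535, 0.845, -0.0]
wrist_force: [-0.3, -0.2, 0.1]
opening: 0.852
grasp_force: 0.0
```

```bash
python3 - <<'E'
from h import *
go([0.458,0.272,0.028],25.5)
c=cam('top'); save(c,'unit2',(185,275,295,415)); meas(c)
E
```

```text
shift [-0.007   0.001   0.2292] turn z -0.2 (now line 25.3  q6 -0.12 )
model 364 [0.458 0.272] short line 26.9
```

View pics/unit2.png

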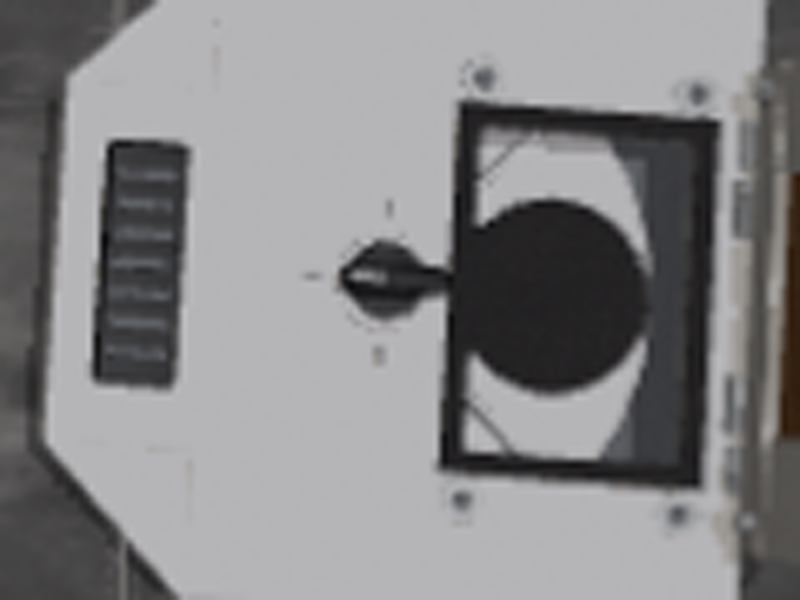

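The knob has turned onto the next click (bar now across at (395,277)) and an empty pad is under the port (550,295). Model B is still in place, so I'll descend.

>>> servo_tool --series "-0.7 -0.0065 0.001 0.04 0 0 0; -0.7 -0.0065 0.001 0.08 0 0 0; -0.7 -0.0065 0.001 0.12 0 0 0; -0.7 -0.0065 0.001 0.16 0 0 0; -0.7 -0.0065 0.001 0.19 0 0 0; -0.7 -0.0065 0.001 0.215 0 0 0; -0.7 -0.0065 0.001 0.225 0 0 0; -0.7 -0.0065 0.001 0.229 0 0 0; -0.7 -0.0065 0.001 0.229 0 0 0; -0.7 -0.0065 0.001 0.229 0 0 0"

```text
time_s: 14.52
eef_pos: [0.4613, 0.2676, 0.0313]
eef_rot: [0.001, 0.537, 0.843, 0.001]
wrist_force: [0.0, 0.8, 0.4]
opening: 0.852
grasp_force: 0.0
```

>>> servo_tool --series "1 0 0 0 0 0 0; 1 0 0 0 0 0 0; 1 0 0 0 0 0 0; 1 0 0 0 0 0 0; 1 0 0 0 0 0 0; 1 0 0 0 0 0 0; 1 0 0 0 0 0 0"

```text
time_s: 15.1
eef_pos: [0.4612, 0.2679, 0.0329]
eef_rot: [0.001, 0.537, 0.844, 0.001]
wrist_force: [-5.0, -3.6, 14.7]
opening: 0.564
grasp_force: 59.2
```

>>> servo_tool --series "1 0 0 -0.02 0 0 0; 1 0 0 -0.05 0 0 0; 1 0 0 -0.09 0 0 0; 1 0 0 -0.13 0 0 0; 1 0 0 -0.17 0 0 0; 1 0 0 -0.21 0 0 0; 1 0 0 -0.225 0 0 0; 1 0 0 -0.225 0 0 0; 1 0 0 -0.225 0 0 0"

```text
time_s: 15.85
eef_pos: [0.4608, 0.268, 0.2572]
eef_rot: [0.001, 0.537, 0.844, 0.002]
wrist_force: [-0.1, -0.1, -0.1]
opening: -0.0
grasp_force: 0.0
```

```bash
python3 - <<'E'
from h import *
go([0.474,-0.2395,0.25],-3.8)
E
```

```text
shift [-0.4653 -0.203   0.0066] turn z 28.9 (now line 25.1  q6 -0.13 )
```

The grip slipped, so I'll look where it went.

```bash
python3 - <<'E'
from h import *
c=cam('top'); meas(c)
c=cam('scene'); save(c,'slip',(185,265,200,306)); 
E
```

```text
model 350 [0.467 0.279] short line -10.9
```

View pics/slip.png

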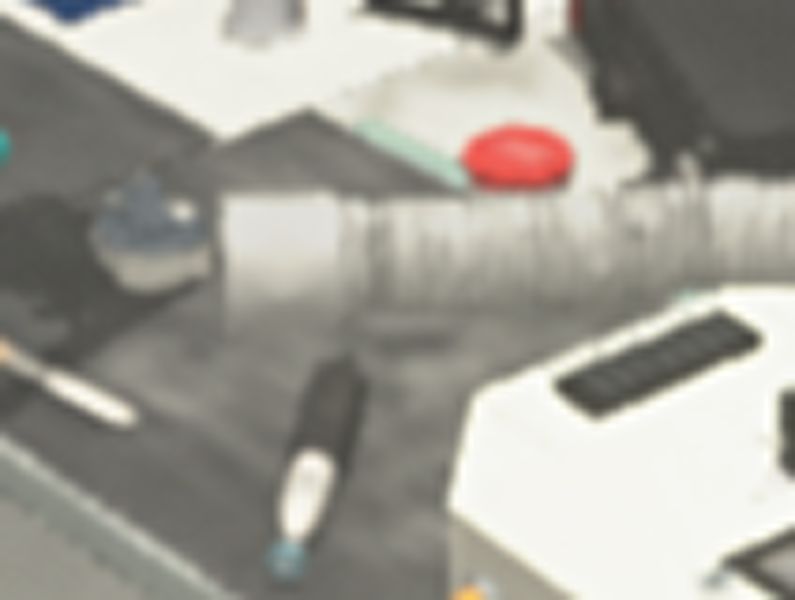

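```bash
python3 - <<'E'
from h import *
c=cam('top'); W=pts(c)
s=(215,250,180,215); save(c,'slip2',s)
im=cv2.imread('pics/slip2.png'); z=W[s[0]:s[1],s[2]:s[3],2]; z=np.nan_to_num(z)
zc=cv2.resize(cv2.applyColorMap(np.clip(z/.04*255,0,255).astype(np.uint8),cv2.COLORMAP_JET),(400,400),interpolation=0)
cv2.imwrite('pics/slip2.png',np.hstack([cv2.resize(im,(400,400)),zc]))
for k in models(c,W): print(np.percentile(W[k][:,2],[5,25,50,75,95,100]).round(4)); P=W[k]; A=np.c_[P[:,:2]-P[:,:2].mean(0),np.ones(len(P))]; print(np.linalg.lstsq(A,P[:,2],rcond=None)[0])
E
```

```text
[0.0068 0.0115 0.0158 0.0191 0.0253 0.0284]
[-0.06138346  0.09598069  0.01577019]
```

View pics/slip2.png

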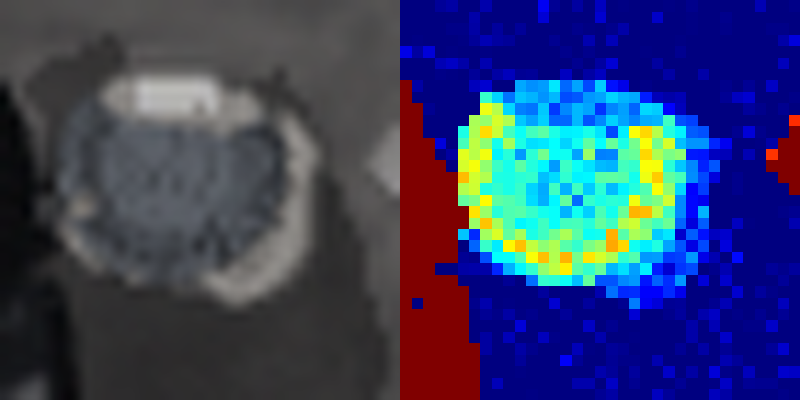

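The model stands upright at (160,185) in the crop, now turned to about −9°, so I'll regrasp it lower.

```bash
python3 - <<'E'
from h import *
go([0.467,0.279,0.0245],-9)
E
```

```text
shift [0.0071 0.0126 0.229 ] turn z 34.0 (now line 25.0  q6 -0.13 )
```

>>> servo_tool --series "-0.7 0.007 0.0125 0 0 0 7; -0.7 0.007 0.0125 0 0 0 14; -0.7 0.007 0.0125 0.03 0 0 21; -0.7 0.007 0.0125 0.06 0 0 28; -0.7 0.007 0.0125 0.1 0 0 34; -0.7 0.007 0.0125 0.14 0 0 34; -0.7 0.007 0.0125 0.17 0 0 34; -0.7 0.007 0.0125 0.19 0 0 34; -0.7 0.007 0.0125 0.205 0 0 34; -0.7 0.007 0.0125 0.212 0 0 34; -0.7 0.007 0.0125 0.215 0 0 34; -0.7 0.007 0.0125 0.215 0 0 34"

```text
time_s: 17.0
eef_pos: [0.4678, 0.2791, 0.0392]
eef_rot: [-0.0, 0.76, 0.65, -0.001]
wrist_force: [0.0, 0.7, -0.2]
opening: 0.854
grasp_force: 0.0
```

```bash
python3 - <<'E'
from h import *
go([0.467,0.279,0.0245],-9); c=cam('top'); meas(c)
E
```

```text
shift [-0.0002 -0.0008  0.0147] turn z 0.0 (now line -9.0  q6 0.48 )
```

>>> servo_tool --series "-0.7 0 -0.001 0.008 0 0 0; -0.7 0 -0.001 0.0145 0 0 0; -0.7 0 -0.001 0.0145 0 0 0; -0.7 0 -0.001 0.0145 0 0 0"

```text
time_s: 17.38
eef_pos: [0.4674, 0.2794, 0.0255]
eef_rot: [-0.0, 0.76, 0.65, -0.0]
wrist_force: [-0.4, -0.0, -0.5]
opening: 0.854
grasp_force: 0.0
```

>>> servo_tool --series "0 0 0 0 0 0 0; 0 0 0 0 0 0 0; 1 0 0 0 0 0 0; 1 0 0 0 0 0 0; 1 0 0 0 0 0 0; 1 0 0 0 0 0 0; 1 0 0 0 0 0 0; 1 0 0 0 0 0 0"

```text
time_s: 18.05
eef_pos: [0.468, 0.2797, 0.0268]
eef_rot: [0.0, 0.76, 0.65, 0.0]
wrist_force: [-3.5, -1.2, 6.8]
opening: 0.595
grasp_force: 61.5
```

>>> servo_tool --series "1 0 0 -0.01 0 0 0; 1 0 0 -0.02 0 0 0; 1 0 0 -0.035 0 0 0; 1 0 0 -0.055 0 0 0; 1 0 0 -0.08 0 0 0; 1 0 0 -0.11 0 0 0; 1 0 0 -0.14 0 0 0; 1 0 0 -0.17 0 0 0; 1 0 0 -0.2 0 0 0; 1 0 0 -0.22 0 0 0; 1 0 0 -0.23 0 0 0; 1 0 0 -0.23 0 0 0"

```text
time_s: 19.05
eef_pos: [0.4689, 0.28, 0.2592]
eef_rot: [0.001, 0.76, 0.65, 0.003]
wrist_force: [-0.6, -0.7, -0.7]
opening: 0.597
grasp_force: 62.8
```

```bash
python3 - <<'E'
from h import *
go([0.474,-0.2395,0.255],-3.8)
E
```

```text
shift [-0.5124  0.0858  0.0032] turn z -5.2 (now line -9.0  q6 0.48 )
```

>>> servo_tool --series "1 -0.03 0.005 0.003 0 0 -2; 1 -0.07 0.012 0.003 0 0 -5.2; 1 -0.11 0.018 0.003 0 0 -5.2; 1 -0.15 0.025 0.003 0 0 -5.2; 1 -0.19 0.032 0.003 0 0 -5.2; 1 -0.23 0.038 0.003 0 0 -5.2; 1 -0.27 0.045 0.003 0 0 -5.2; 1 -0.31 0.052 0.003 0 0 -5.2; 1 -0.35 0.059 0.003 0 0 -5.2; 1 -0.39 0.065 0.003 0 0 -5.2; 1 -0.43 0.072 0.003 0 0 -5.2; 1 -0.46 0.077 0.003 0 0 -5.2"

```text
time_s: 20.05
eef_pos: [0.4707, -0.1895, 0.2509]
eef_rot: [-0.001, 0.73, 0.683, -0.001]
wrist_force: [0.1, 0.2, -0.7]
opening: 0.601
grasp_force: 62.8
```

>>> servo_tool --series "1 -0.025 0.004 0 0 0 0; 1 -0.045 0.0075 0 0 0 0; 1 -0.0525 0.0088 0 0 0 0; 1 -0.0525 0.0088 0 0 0 0; 1 -0.0525 0.0088 0 0 0 0"

```text
time_s: 20.47
eef_pos: [0.4767, -0.239, 0.2513]
eef_rot: [-0.001, 0.73, 0.683, 0.0]
wrist_force: [-0.7, 0.2, -0.6]
opening: 0.598
grasp_force: 62.8
```

```bash
python3 - <<'E'
from h import *
go([0.474,-0.2400,0.059],-3.8)
c=cam('scene'); save(c,'port3',(180,320,230,417)); meas()
E
```

```text
shift [-0.0015 -0.0023  0.1923] turn z 0.0 (now line -3.8  q6 -0.62 )
```

View pics/port3.png

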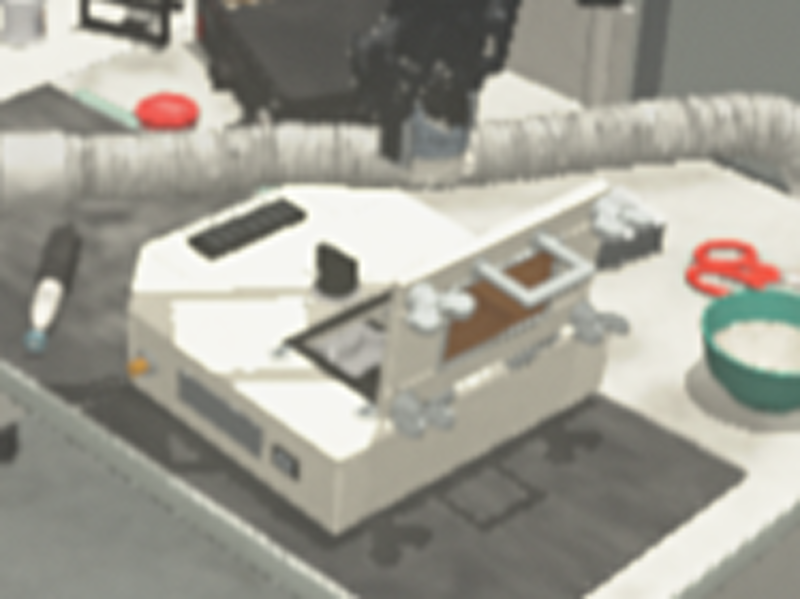

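Held level at (435,140). Lowering.

>>> servo_tool --series "1 -0.0015 -0.002 0.03 0 0 0; 1 -0.0015 -0.002 0.06 0 0 0; 1 -0.0015 -0.002 0.09 0 0 0; 1 -0.0015 -0.002 0.12 0 0 0; 1 -0.0015 -0.002 0.145 0 0 0; 1 -0.0015 -0.002 0.16 0 0 0; 1 -0.0015 -0.002 0.17 0 0 0; 1 -0.0015 -0.002 0.18 0 0 0; 1 -0.0015 -0.002 0.187 0 0 0; 1 -0.0015 -0.002 0.191 0 0 0; 1 -0.0015 -0.002 0.192 0 0 0; 1 -0.0015 -0.002 0.192 0 0 0"

```text
time_s: 21.57
eef_pos: [0.4756, -0.2414, 0.0611]
eef_rot: [0.0, 0.73, 0.684, 0.0]
wrist_force: [0.2, 0.3, -1.2]
opening: 0.597
grasp_force: 62.8
```

>>> servo_tool --series "1 0 0 0.002 0 0 0; 1 0 0 0.004 0 0 0; 1 0 0 0.004 0 0 0"

```text
time_s: 21.82
eef_pos: [0.4753, -0.2414, 0.0568]
eef_rot: [0.0, 0.73, 0.683, 0.0]
wrist_force: [0.0, 0.1, -1.7]
opening: 0.598
grasp_force: 62.8
```

>>> servo_tool --series "1 0 0 0.0015 0 0 0; 1 0 0 0.003 0 0 0; 1 0 0 0.003 0 0 0"

```text
time_s: 22.07
eef_pos: [0.4767, -0.2418, 0.0558]
eef_rot: [0.001, 0.73, 0.684, 0.001]
wrist_force: [-1.9, 3.3, 12.5]
opening: 0.594
grasp_force: 64.6
```

Contact: release, lift, go over the knob.

>>> servo_tool --series "0.1 0 0 -0.001 0 0 0; -0.3 0 0 -0.001 0 0 0; -0.7 0 0 -0.001 0 0 0; -0.7 0 0 -0.001 0 0 0; -0.7 0 0 -0.003 0 0 0; -0.7 0 0 -0.02 0 0 0; -0.7 0 0 -0.06 0 0 0; -0.7 0 0 -0.1 0 0 0; -0.7 0 0 -0.14 0 0 0; -0.7 0 0 -0.16 0 0 0; -0.7 0 0 -0.16 0 0 0"

```text
time_s: 22.98
eef_pos: [0.4778, -0.2433, 0.2199]
eef_rot: [0.005, 0.73, 0.684, 0.001]
wrist_force: [1.0, -0.4, -0.3]
opening: 0.853
grasp_force: 0.0
```

```bash
python3 - <<'E'
from h import *
go([0.479,-0.1596,0.19],-3.8)
c=cam('top'); save(c,'unit3',(185,275,295,415))
W=pts(c); k=(W[...,2]>0.03)&(W[...,2]<.07)&(abs(W[...,0]-.474)<.06)&(abs(W[...,1]+.24)<.04); print(k.sum(),np.percentile(W[k],[2,50,98],axis=0))
E
```

```text
shift [ 0.0838 -0.0046  0.0294] turn z 0.0 (now line -3.8  q6 -0.63 )
539 [[ 0.42336657 -0.27285002  0.03015516]
 [ 0.47416619 -0.23710221  0.04182442]
 [ 0.53097954 -0.20822723  0.05552958]]
```

View pics/unit3.png

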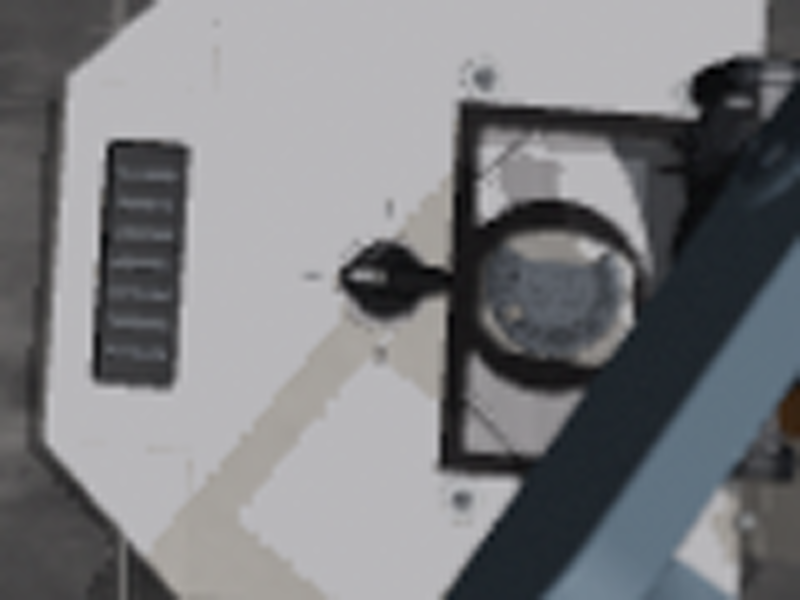

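The model stands on its pad at (550,300). Next is the knob, whose bar now lies along y, so the fingers already straddle it.

>>> servo_tool --series "0.3 0.03 -0.002 0 0 0 0; 0.3 0.06 -0.004 0 0 0 0; 0.3 0.0838 -0.0046 0 0 0 0; 0.3 0.0838 -0.0046 0.02 0 0 0; 0.3 0.0838 -0.0046 0.04 0 0 0; 0.3 0.0838 -0.0046 0.06 0 0 0; 0.3 0.0838 -0.0046 0.08 0 0 0; 0.3 0.0838 -0.0046 0.092 0 0 0; 0.3 0.0838 -0.0046 0.097 0 0 0; 0.3 0.0838 -0.0046 0.097 0 0 0; 0.3 0.0838 -0.0046 0.097 0 0 0"

```text
time_s: 23.95
eef_pos: [0.4758, -0.1572, 0.1162]
eef_rot: [-0.001, 0.73, 0.683, -0.0]
wrist_force: [0.5, 0.2, -0.3]
opening: 0.352
grasp_force: 0.0
```

```bash
python3 - <<'E'
from h import *
go([0.4793,-0.1598,0.115],-3.8)
E
```

```text
shift [-0.0024  0.0036  0.0012] turn z 0.0 (now line -3.8  q6 -0.49 )
```

>>> servo_tool --series "0.3 -0.0025 0.0035 0.001 0 0 0; 1 -0.0025 0.0035 0.001 0 0 0; 1 -0.0025 0.0035 0.001 0 0 0; 1 -0.0025 0.0035 0.001 0 0 0; 1 -0.0025 0.0035 0.001 0 0 0; 1 -0.0025 0.0035 0.001 0 0 0; 1 -0.0025 0.0035 0.001 0 0 0"

```text
time_s: 24.53
eef_pos: [0.4796, -0.1607, 0.1167]
eef_rot: [0.001, 0.73, 0.684, -0.0]
wrist_force: [-4.2, -0.7, 4.9]
opening: 0.123
grasp_force: 60.2
```

>>> servo_tool --series "1 0 0 0 0 0 -4; 1 0 0 0 0 0 -11; 1 0 0 0 0 0 -18; 1 0 0 0 0 0 -25; 1 0 0 0 0 0 -32; 1 0 0 0 0 0 -39; 1 0 0 0 0 0 -46; 1 0 0 0 0 0 -53; 1 0 0 0 0 0 -60; 1 0 0 0 0 0 -67; 1 0 0 0 0 0 -74; 1 0 0 0 0 0 -80"

```text
time_s: 25.53
eef_pos: [0.4807, -0.1598, 0.1167]
eef_rot: [0.001, 0.117, 0.993, 0.0]
wrist_force: [2.9, 2.7, 2.3]
opening: 0.123
grasp_force: 59.8
```

>>> servo_tool --series "1 0 0 0 0 0 -5; 1 0 0 0 0 0 -9; 1 0 0 0 0 0 -10; 1 0 0 0 0 0 -10; 1 0 0 0 0 0 -10"

```text
time_s: 25.95
eef_pos: [0.4808, -0.1596, 0.1167]
eef_rot: [0.001, 0.033, 0.999, 0.0]
wrist_force: [3.2, 3.4, 2.8]
opening: 0.124
grasp_force: 59.9
```

>>> servo_tool --series "0.4 0 0 0 0 0 0; 0.3 0 0 0 0 0 0; 0.3 0 0 0 0 0 0; 0.3 0 0 -0.02 0 0 0; 0.3 0 0 -0.05 0 0 0; 0.3 0 0 -0.09 0 0 0; 0.3 0 0 -0.13 0 0 0; 0.3 0 0 -0.15 0 0 0; 0.3 0 0 -0.15 0 0 0"

```text
time_s: 26.7
eef_pos: [0.482, -0.1617, 0.2719]
eef_rot: [0.005, 0.033, 0.999, -0.003]
wrist_force: [0.9, -0.8, 0.2]
opening: 0.346
grasp_force: 0.0
```

```bash
python3 - <<'E'
from h import *
W=np.load('W.npy'); th=np.radians(-3.84); ux=np.array([np.cos(th),np.sin(th)]); uy=np.array([-np.sin(th),np.cos(th)])
port=np.array([.474,-.2395]); D=W[...,:2]-port; a=D@ux; b=D@uy; z=W[...,2]
k=(abs(a)<.02)&(b<-.095)&(b>-.16)&(z>.14)
print(k.sum(), np.c_[b[k],z[k]][np.argsort(b[k])].round(4)[::max(1,k.sum()//15)].tolist())
k2=(abs(a)<.09)&(b<-.04)&(b>-.1)&(z>.2); print('edge',b[k2].min(),b[k2].max(),b[k2].mean(),z[k2].max())
for phi in np.arange(1.55,1.76,.05): print(round(phi,2),'bar b',-.066+.108*np.cos(phi)-.052*np.sin(phi),'z',.084+.108*np.sin(phi)+.052*np.cos(phi),'edge',-.066+.124*np.cos(phi),-.066+.124*np.cos(phi)-.01*np.sin(phi))
go([0,0,0],86.2)
c=cam('top'); save(c,'unit4',(185,275,295,415)); 
W=pts(c); D=W[...,:2]-port; a=D@ux; b=D@uy; z=W[...,2]; k=(abs(a)<.02)&(b<-.11)&(b>-.16)&(z>.16); print('now bar',k.sum(),b[k].mean(),z[k].mean())
E
```

```text
77 [[-0.1319, 0.1881], [-0.1302, 0.1903], [-0.1288, 0.1906], [-0.1275, 0.1926], [-0.1269, 0.1867], [-0.1267, 0.1884], [-0.1263, 0.1885], [-0.125, 0.1922], [-0.1244, 0.1921], [-0.1239, 0.1902], [-0.1233, 0.1904], [-0.1227, 0.1904], [-0.1225, 0.1864], [-0.1221, 0.1876], [-0.1216, 0.1927], [-0.121, 0.1898]]
edge -0.09771663643482811 -0.07043242762060947 -0.07667648835547614 0.21144198636340705
1.55 bar b -0.11574291433511258 z 0.19305797757821136 edge -0.06342144135241654 -0.07341927899431011
1.6 bar b -0.12113137576669747 z 0.19043557396881555 edge -0.06962074076535982 -0.07961647679577487
1.65 bar b -0.12638203747073107 z 0.18754713685507307 edge -0.07581099021203502 -0.08577964049657422
1.7 bar b -0.13148177552744506 z 0.18439988582549932 edge -0.08197671729264508 -0.09189336539716976
1.75 bar b -0.13641784324758988 z 0.18100168736861158 edge -0.08810251090053706 -0.09794237036927643
shift [0.4941 0.1311 0.2666] turn z 0.0 (now line 86.2  q6 -2.06 )
now bar 0 nan nan<stdin>:10: RuntimeWarning: Mean of empty slice.
  ret = ret.dtype.type(ret / rcount)
```

View pics/unit4.png

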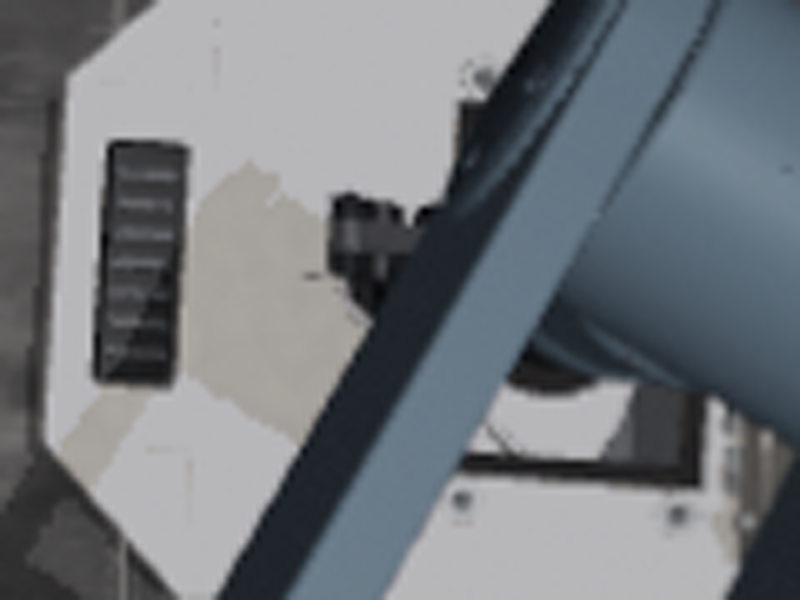

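Knob view is hidden by the arm; the initial depth puts the handle bar at about φ=1.64. I'll go to the handle.

```bash
python3 - <<'E'
from h import *
go([0.4656,-0.3645,0.265],86.2)
E
```

```text
shift [ 0.0018 -0.204   0.0044] turn z 0.0 (now line 86.2  q6 -2.06 )
```

>>> servo_tool --series "0.4 0.002 -0.04 0.004 0 0 0; 0.4 0.002 -0.08 0.004 0 0 0; 0.4 0.002 -0.12 0.004 0 0 0; 0.4 0.002 -0.16 0.004 0 0 0; 0.4 0.002 -0.19 0.004 0 0 0; 0.4 0.002 -0.204 0.004 0 0 0; 0.4 0.002 -0.204 0.004 0 0 0; 0.4 0.002 -0.204 0.004 0 0 0; 0.4 0.002 -0.204 0.004 0 0 0"

```text
time_s: 27.5
eef_pos: [0.464, -0.3619, 0.2606]
eef_rot: [-0.001, 0.032, 0.999, 0.001]
wrist_force: [-0.1, 0.3, -0.5]
opening: 0.303
grasp_force: 0.0
```

```bash
python3 - <<'E'
from h import *
go([0.4656,-0.3645,0.194],86.2)
c=cam('scene'); save(c,'hand1',(160,320,240,453)); 
c=cam('top'); W=pts(c); z=W[...,2]; k=(abs(W[...,0]-.48)<.05)&(abs(W[...,1]+.16)<.05)&(z>.098)&(z<.12); P=W[k]; print('knob',k.sum(),P.mean(0),cv2.minAreaRect(P[:,:2].astype(np.float32)))
save(c,'unit5',(185,275,295,415))
E
```

```text
shift [-0.0019 -0.0027  0.0666] turn z 0.1 (now line 86.3  q6 -2.37 )
knob 76 [ 0.47800966 -0.15951906  0.11031279] ((0.47864681482315063, -0.15959212183952332), (0.03966807201504707, 0.011179085820913315), 0.19463105499744415)
```

View pics/hand1.png

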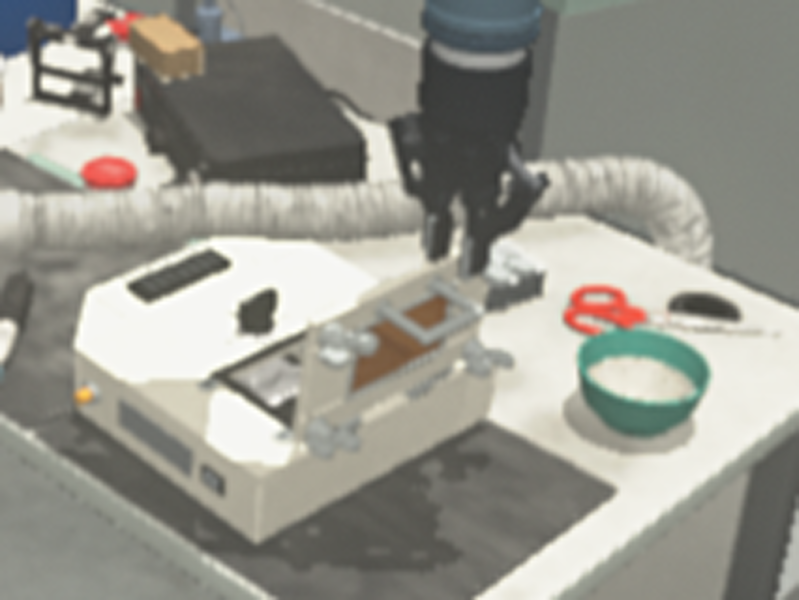

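The gripper is above the handle with the knob bar back along x (at a click). From here I'll work from numbers only. Descending onto the bar.

>>> servo_tool --series "0.4 -0.002 -0.0027 0.015 0 0 0; 0.4 -0.002 -0.0027 0.03 0 0 0; 0.4 -0.002 -0.0027 0.045 0 0 0; 0.4 -0.002 -0.0027 0.058 0 0 0; 0.4 -0.002 -0.0027 0.066 0 0 0; 0.4 -0.002 -0.0027 0.066 0 0 0; 0.4 -0.002 -0.0027 0.066 0 0 0"

```text
time_s: 28.18
eef_pos: [0.4661, -0.3657, 0.1956]
eef_rot: [-0.0, 0.033, 0.999, 0.0]
wrist_force: [0.1, -1.1, 0.5]
opening: 0.296
grasp_force: 0.0
```

>>> servo_tool --series "1 0 0 0 0 0 0; 1 0 0 0 0 0 0; 1 0 0 0 0 0 0; 1 0 0 0 0 0 0; 1 0 0 0 0 0 0; 1 0 0 0 0 0 0; 1 0 0 0 0 0 0"

```text
time_s: 28.77
eef_pos: [0.4664, -0.3667, 0.1966]
eef_rot: [0.001, 0.033, 0.999, -0.001]
wrist_force: [0.6, 1.2, 4.8]
opening: 0.094
grasp_force: 59.0
```

```bash
python3 - <<'E'
from h import *
o=ctrl.get_obs(); port=np.array([.474,-.2395]); th=np.radians(-3.84); ux=np.array([np.cos(th),np.sin(th)]); uy=np.array([-np.sin(th),np.cos(th)])
D=o['eef_pos'][:2]-port; R=R2(o['eef_rot']); print('a,b',D@ux,D@uy,'grasp z',o['eef_pos'][2]-.006)
H=np.array([-.066,.084])
b,z=D@uy,o['eef_pos'][2]-.006; r=np.array([b,z])-H; print('radius',np.hypot(*r),'should be',np.hypot(.108,.052)); p0=np.arctan2(r[1],r[0])-np.arctan2(.052,.108); print('phi',p0)
rr=np.hypot(.108,.052)
for ph in np.linspace(p0,0,21): 
    q=H+rr*np.array([np.cos(ph+np.arctan2(.052,.108)),np.sin(ph+np.arctan2(.052,.108))])-np.array([b,z]); d=R.T@np.r_[q[0]*uy,q[1]]; print(round(ph,3),d.round(4))
E
```

```text
a,b 0.000963127415905262 -0.12741832820366233 grasp z 0.1905503077848665
radius 0.12298446702076879 should be 0.11986659251017358
phi 1.6449780007153278
1.645 [0.     0.0016 0.0027]
1.563 [-0.      0.0103 -0.0019]
1.48 [-0.      0.0194 -0.0057]
1.398 [-0.0001  0.0287 -0.0088]
1.316 [-0.0001  0.0383 -0.0111]
1.234 [-0.0001  0.048  -0.0126]
1.151 [-0.0001  0.0579 -0.0133]
1.069 [-0.0001  0.0677 -0.0132]
0.987 [-0.0001  0.0775 -0.0123]
0.905 [-0.0001  0.0873 -0.0106]
0.822 [-0.0001  0.0968 -0.0081]
0.74 [-0.0002  0.1061 -0.0048]
0.658 [-0.0002  0.1151 -0.0008]
0.576 [-0.0002  0.1237  0.004 ]
0.493 [-0.0002  0.1319  0.0094]
0.411 [-0.0002  0.1396  0.0155]
0.329 [-0.0002  0.1469  0.0223]
0.247 [-0.0002  0.1535  0.0296]
0.164 [-0.0002  0.1595  0.0374]
0.082 [-0.0002  0.1648  0.0457]
0.0 [-0.0002  0.1695  0.0543]
```

>>> servo_tool --series "1 0 0.009 -0.0035 0 0 0; 1 0 0.018 -0.0075 0 0 0; 1 0 0.0275 -0.0105 0 0 0; 1 0 0.037 -0.013 0 0 0; 1 0 0.047 -0.0145 0 0 0; 1 0 0.057 -0.0155 0 0 0; 1 0 0.0665 -0.0155 0 0 0; 1 0 0.0765 -0.0145 0 0 0; 1 0 0.086 -0.013 0 0 0; 1 0 0.0955 -0.0105 0 0 0; 1 0 0.0955 -0.0105 0 0 0"

```text
time_s: 29.68
eef_pos: [0.473, -0.271, 0.2075]
eef_rot: [0.001, 0.033, 0.999, -0.001]
wrist_force: [1.4, 2.3, 6.6]
opening: 0.089
grasp_force: 64.8
```

```bash
cat >> h.py <<'E'
port=np.array([.474,-.2395]); th=np.radians(-3.84); ux=np.array([np.cos(th),np.sin(th)]); uy=np.array([-np.sin(th),np.cos(th)])
def arc(n):
    o=ctrl.get_obs(); D=o['eef_pos'][:2]-port; R=R2(o['eef_rot']); H=np.array([-.066,.084]); b,z=D@uy,o['eef_pos'][2]-.006; r=np.array([b,z])-H
    g=np.arctan2(.052,.108); p0=np.arctan2(r[1],r[0])-g; print('a',D@ux,'b',b,'gz',z,'rad',np.hypot(*r),'phi',p0,'F',o['wrist_force'].round(1),'open',o['opening'])
    for ph in np.linspace(p0,0,n)[1:]:
        q=H+.1199*np.array([np.cos(ph+g),np.sin(ph+g)])-np.array([b,z]); print(round(ph,3),(R.T@np.r_[q[0]*uy,q[1]]).round(4))
E
python3 -c "
from h import *
arc(11)"
```

```text
a 0.0011292519103428523 b -0.03144634824200737 gz 0.2014657021599908 rad 0.12244241925800181 phi 0.8359830243797118 F [1.4 2.3 6.6] open 0.08942689990972014
0.752 [-0.      0.0088  0.0056]
0.669 [-0.      0.018   0.0096]
0.585 [-0.      0.0268  0.0144]
0.502 [-0.      0.0352  0.0198]
0.418 [-0.      0.0431  0.026 ]
0.334 [-0.      0.0505  0.0328]
0.251 [-0.      0.0573  0.0401]
0.167 [0.     0.0634 0.048 ]
0.084 [0.     0.0689 0.0565]
0.0 [0.     0.0736 0.0653]
```

>>> servo_tool --series "1 0 0.0088 0.004 0 0 0; 1 0 0.018 0.008 0 0 0; 1 0 0.0268 0.013 0 0 0; 1 0 0.0352 0.0185 0 0 0; 1 0 0.0431 0.0245 0 0 0; 1 0 0.0505 0.0313 0 0 0; 1 0 0.0573 0.0387 0 0 0; 1 0 0.0634 0.0467 0 0 0; 1 0 0.0689 0.0552 0 0 0; 1 0 0.073 0.063 0 0 0; 1 0 0.073 0.0645 0 0 0; 1 0 0.073 0.0645 0 0 0"

```text
time_s: 30.68
eef_pos: [0.478, -0.1975, 0.1409]
eef_rot: [0.001, 0.033, 0.999, 0.0]
wrist_force: [7.8, 1.9, -1.0]
opening: 0.085
grasp_force: 69.8
```

```bash
python3 -c "
from h import *
arc(3)"
```

```text
a 0.0011857794726588464 b 0.042182815027610884 gz 0.13491539127526173 rad 0.1195654571187317 phi -0.008836632771218489 F [ 7.8  1.9 -1. ] open 0.0853536547739566
-0.004 [-0.      0.0001 -0.0006]
0.0 [-0.     -0.0002 -0.0011]
```

>>> servo_tool --series "1 0 0 0.003 0 0 0; 1 0 0 0.006 0 0 0; 1 0 0 0.006 0 0 0; 1 0 0 0.006 0 0 0"

```text
time_s: 31.02
eef_pos: [0.4782, -0.1975, 0.1404]
eef_rot: [0.001, 0.033, 0.999, 0.0]
wrist_force: [-11.8, 12.8, 46.4]
opening: 0.092
grasp_force: 74.9
```

>>> servo_tool --series "0.4 0 0 -0.006 0 0 0; 0.4 0 0 -0.006 0 0 0; 0.4 0 0 -0.006 0 0 0; 0.4 0 0 -0.03 0 0 0; 0.4 0 0 -0.07 0 0 0; 0.4 0 0 -0.11 0 0 0; 0.4 0 0 -0.13 0 0 0; 0.4 0 0.04 -0.13 0 0 0; 0.4 0 0.08 -0.13 0 0 0; 0.4 0 0.12 -0.13 0 0 0; 0.4 0 0.16 -0.13 0 0 0; 0.4 0 0.2 -0.13 0 0 0"

```text
time_s: 32.02
eef_pos: [0.489, 0.0031, 0.2639]
eef_rot: [-0.002, 0.033, 0.999, 0.0]
wrist_force: [0.2, 0.2, -0.2]
opening: 0.298
grasp_force: 0.0
```

>>> servo_tool --series "0.4 0 0.04 0 0 0 0; 0.4 0 0.08 0 0 0 0; 0.4 0 0.11 0 0 0 0; 0.4 0 0.12 0 0 0 0; 0.4 0 0.12 0 0 0 0"

```text
time_s: 32.43
eef_pos: [0.497, 0.1232, 0.2639]
eef_rot: [-0.002, 0.031, 1.0, 0.0]
wrist_force: [-0.9, -1.4, 0.1]
opening: 0.301
grasp_force: 0.0
```

```bash
cat >> h.py <<'E'
SC={1:(-.086,.044),2:(.086,.044),3:(.086,-.044),4:(-.086,-.044)}
def screws(c=None):
    c=c or cam('top'); W=pts(c)
    for i,(a,b) in SC.items():
        p=port+a*ux+b*uy; z=W[...,2]; k=(np.hypot(W[...,0]-p[0],W[...,1]-p[1])<.035)&(z>.105)&(z<.14)
        if k.sum()<20: print(i,'unseen',k.sum()); continue
        P=W[k][:,:2]; m,e=cv2.PCACompute(P.astype(np.float32),None); r=cv2.minAreaRect(P.astype(np.float32)); d=r[2]+(90 if r[1][1]>r[1][0] else 0)
        ang=np.degrees(np.arctan2(e[0,1],e[0,0])); print(i,'nominal',p.round(4),'n',k.sum(),'rect c',np.round(r[0],4),np.round(r[1],3),'rel port',np.round([(np.array(r[0])-port)@ux,(np.array(r[0])-port)@uy],4),'wing dir pca',round(ang%180,1),'rect',round(d%180,1),'z',np.percentile(W[k][:,2],[50,95]).round(3))
E
python3 - <<'E'
from h import *
c=cam('top'); screws(c); W=pts(c); z=W[...,2]; D=W[...,:2]-port; a=D@ux;b=D@uy
k=(abs(a)<.025)&(abs(b-.042)<.012)&(z>.12)&(z<.16); print('bar',k.sum(),a[k].mean(),b[k].mean(),z[k].mean())
for bb in(-.03,0,.02): k=(abs(a)>.035)&(abs(a)<.055)&(abs(b-bb)<.008); print('cover face z at b',bb,np.nanmedian(z[k]))
k=(abs(W[...,0]-.48)<.05)&(abs(W[...,1]+.16)<.025)&(z>.1)&(z<.12); P=W[k]; print('knob',k.sum(),cv2.minAreaRect(P[:,:2].astype(np.float32)))
meas(c)
E
```

```text
1 nominal [ 0.3911 -0.1898] n 82 rect c [ 0.3902 -0.1903] [0.011 0.049] rel port [-0.0869  0.0434] wing dir pca 175.5 rect 174.6 z [0.12  0.127]
2 nominal [ 0.5628 -0.2014] n 82 rect c [ 0.5615 -0.2023] [0.014 0.048] rel port [0.0848 0.043 ] wing dir pca 170.0 rect 172.2 z [0.12  0.126]
3 nominal [ 0.5569 -0.2892] n 90 rect c [ 0.5554 -0.2903] [0.014 0.047] rel port [ 0.0846 -0.0452] wing dir pca 168.2 rect 173.4 z [0.118 0.125]
4 nominal [ 0.3852 -0.2776] n 95 rect c [ 0.3839 -0.2786] [0.013 0.048] rel port [-0.0873 -0.0451] wing dir pca 160.8 rect 168.8 z [0.119 0.126]
bar 76 -0.0002941849656541887 0.041534435924178284 0.1394891220378634
cover face z at b -0.03 0.0901093939830695
cover face z at b 0 0.08933127851256217
cover face z at b 0.02 0.0891337654456208
knob 75 ((0.47862616181373596, -0.15963225066661835), (0.010830175131559372, 0.039745405316352844), 89.45207977294922)
```

Cover is shut flat, the screws are measured and the knob sits at a click. Round 1, order 1-3-2-4.

```bash
cat >> h.py <<'E'
S={1:(.3906,-.1900),2:(.5622,-.2018),3:(.5562,-.2898),4:(.3846,-.2781)}
E
python3 -c "
from h import *
go([*S[1],.19],85.5)"
```

```text
shift [ 0.0865 -0.3177  0.0747] turn z 0.9 (now line 86.4  q6 -1.5 )
```

>>> servo_tool --series "0.4 0.01 -0.04 0.01 0 0 1; 0.4 0.022 -0.08 0.02 0 0 1; 0.4 0.033 -0.12 0.03 0 0 1; 0.4 0.044 -0.16 0.04 0 0 1; 0.4 0.055 -0.2 0.05 0 0 1; 0.4 0.066 -0.24 0.06 0 0 1; 0.4 0.076 -0.28 0.07 0 0 1; 0.4 0.084 -0.308 0.075 0 0 1; 0.4 0.0865 -0.3177 0.075 0 0 1; 0.4 0.0865 -0.3177 0.075 0 0 1; 0.4 0.0865 -0.3177 0.075 0 0 1"

```text
time_s: 33.4
eef_pos: [0.39, -0.1911, 0.1904]
eef_rot: [-0.0, 0.043, 0.999, 0.0]
wrist_force: [-0.1, -0.0, -0.6]
opening: 0.299
grasp_force: 0.0
```

```bash
python3 -c "
from h import *
go([*S[1],.122],85.5)"
```

```text
shift [-0.0006  0.001   0.0684] turn z -0.5 (now line 85.0  q6 -2.21 )
```

>>> servo_tool --series "0.4 -0.0006 0.001 0.02 0 0 0; 0.4 -0.0006 0.001 0.04 0 0 0; 0.4 -0.0006 0.001 0.056 0 0 0; 0.4 -0.0006 0.001 0.066 0 0 0; 0.4 -0.0006 0.001 0.0685 0 0 0; 0.4 -0.0006 0.001 0.0685 0 0 0; 1 -0.0006 0.001 0.0685 0 0 0; 1 -0.0006 0.001 0.0685 0 0 0; 1 -0.0006 0.001 0.0685 0 0 0; 1 -0.0006 0.001 0.0685 0 0 0; 1 -0.0006 0.001 0.0685 0 0 0; 1 -0.0006 0.001 0.0685 0 0 0"

```text
time_s: 34.4
eef_pos: [0.3922, -0.1895, 0.123]
eef_rot: [0.001, 0.042, 0.999, -0.0]
wrist_force: [1.0, 2.6, 5.3]
opening: 0.093
grasp_force: 60.9
```

>>> servo_tool --series "1 0 0 0 0 0 5; 1 0 0 0 0 0 12; 1 0 0 0 0 0 19; 1 0 0 0 0 0 26; 1 0 0 0 0 0 33; 1 0 0 0 0 0 40; 1 0 0 0.001 0 0 47; 1 0 0 0.001 0 0 54; 1 0 0 0.001 0 0 61; 1 0 0 0.001 0 0 68; 1 0 0 0.001 0 0 75; 1 0 0 0.001 0 0 82"

```text
time_s: 35.4
eef_pos: [0.3915, -0.1902, 0.1219]
eef_rot: [0.001, 0.689, 0.725, -0.001]
wrist_force: [-2.9, -1.2, 6.2]
opening: 0.096
grasp_force: 61.1
```

>>> servo_tool --series "1 0 0 0 0 0 4; 1 0 0 0 0 0 6; 1 0 0 0 0 0 6"

```text
time_s: 35.65
eef_pos: [0.3914, -0.1903, 0.1218]
eef_rot: [0.001, 0.725, 0.689, -0.001]
wrist_force: [-3.0, -2.1, 6.3]
opening: 0.09
grasp_force: 61.1
```

>>> servo_tool --series "0.4 0 0 0 0 0 0; 0.4 0 0 0 0 0 0; 0.4 0 0 0 0 0 0; 0.4 0 0 -0.02 0 0 0; 0.4 0 0 -0.05 0 0 0; 0.4 0 0 -0.07 0 0 0; 0.4 0 0 -0.07 0 0 0"

```text
time_s: 36.23
eef_pos: [0.3935, -0.1908, 0.1952]
eef_rot: [0.004, 0.724, 0.69, 0.0]
wrist_force: [1.0, -1.2, 0.9]
opening: 0.297
grasp_force: 0.0
```

```bash
python3 -c "
from h import *
go([*S[3],.19],80)"
```

```text
shift [-0.091   0.1672  0.0066] turn z -82.7 (now line -2.7  q6 -0.68 )
```

>>> servo_tool --series "0.4 -0.015 0.027 0.006 0 0 -7; 0.4 -0.03 0.055 0.006 0 0 -14; 0.4 -0.045 0.083 0.006 0 0 -21; 0.4 -0.06 0.11 0.006 0 0 -28; 0.4 -0.075 0.138 0.006 0 0 -35; 0.4 -0.087 0.16 0.006 0 0 -42; 0.4 -0.091 0.167 0.006 0 0 -49; 0.4 -0.091 0.167 0.006 0 0 -56; 0.4 -0.091 0.167 0.006 0 0 -63; 0.4 -0.091 0.167 0.006 0 0 -70; 0.4 -0.091 0.167 0.006 0 0 -77; 0.4 -0.091 0.167 0.006 0 0 -82.7"

```text
time_s: 37.23
eef_pos: [0.5535, -0.2878, 0.1837]
eef_rot: [-0.001, 0.085, 0.996, 0.001]
wrist_force: [-0.2, 0.4, 0.1]
opening: 0.299
grasp_force: 0.0
```

```bash
python3 -c "
from h import *
go([*S[3],.122],80)"
```

```text
shift [-0.0031 -0.0016  0.0617] turn z 0.3 (now line 80.3  q6 -2.07 )
```

>>> servo_tool --series "0.4 -0.003 -0.0016 0.02 0 0 0; 0.4 -0.003 -0.0016 0.04 0 0 0; 0.4 -0.003 -0.0016 0.053 0 0 0; 0.4 -0.003 -0.0016 0.06 0 0 0; 0.4 -0.003 -0.0016 0.0615 0 0 0; 0.4 -0.003 -0.0016 0.0615 0 0 0; 1 -0.003 -0.0016 0.0615 0 0 0; 1 -0.003 -0.0016 0.0615 0 0 0; 1 -0.003 -0.0016 0.0615 0 0 0; 1 -0.003 -0.0016 0.0615 0 0 0; 1 -0.003 -0.0016 0.0615 0 0 0; 1 -0.003 -0.0016 0.0615 0 0 0"

```text
time_s: 38.23
eef_pos: [0.5572, -0.2895, 0.1247]
eef_rot: [0.001, 0.088, 0.996, 0.0]
wrist_force: [0.5, 4.7, 2.3]
opening: 0.091
grasp_force: 60.0
```

>>> servo_tool --series "1 0 0 0 0 0 5; 1 0 0 0 0 0 12; 1 0 0 0 0 0 19; 1 0 0 0 0 0 26; 1 0 0 0 0 0 33; 1 0 0 0 0 0 40; 1 0 0 0.001 0 0 47; 1 0 0 0.001 0 0 54; 1 0 0 0.001 0 0 61; 1 0 0 0.001 0 0 68; 1 0 0 0.001 0 0 75; 1 0 0 0.001 0 0 82"

```text
time_s: 39.23
eef_pos: [0.5567, -0.2897, 0.1237]
eef_rot: [-0.0, 0.722, 0.692, 0.0]
wrist_force: [-2.4, 4.2, 2.5]
opening: 0.09
grasp_force: 60.1
```

>>> servo_tool --series "1 0 0 0 0 0 3; 1 0 0 0 0 0 3; 0.4 0 0 0 0 0 3; 0.4 0 0 0 0 0 3; 0.4 0 0 0 0 0 3; 0.4 0 0 -0.02 0 0 3; 0.4 0 0 -0.05 0 0 3; 0.4 0 0 -0.07 0 0 3; 0.4 0 0 -0.07 0 0 3"

```text
time_s: 39.98
eef_pos: [0.5591, -0.2925, 0.1985]
eef_rot: [0.005, 0.737, 0.675, 0.001]
wrist_force: [0.3, -0.6, 1.0]
opening: 0.296
grasp_force: 0.0
```

```bash
python3 -c "
from h import *
go([*S[2],.19],81)"
```

```text
shift [ 0.0907 -0.0049  0.0079] turn z -86.0 (now line -5.0  q6 -0.58 )
```

>>> servo_tool --series "0.4 0.02 -0.001 0.004 0 0 -7; 0.4 0.05 -0.003 0.004 0 0 -14; 0.4 0.08 -0.004 0.004 0 0 -21; 0.4 0.0905 -0.005 0.004 0 0 -28; 0.4 0.0905 -0.005 0.004 0 0 -35; 0.4 0.0905 -0.005 0.004 0 0 -42; 0.4 0.0905 -0.005 0.004 0 0 -49; 0.4 0.0905 -0.005 0.004 0 0 -56; 0.4 0.0905 -0.005 0.004 0 0 -63; 0.4 0.0905 -0.005 0.004 0 0 -70; 0.4 0.0905 -0.005 0.004 0 0 -77; 0.4 0.0905 -0.005 0.004 0 0 -84"

```text
time_s: 40.98
eef_pos: [0.5595, -0.1999, 0.188]
eef_rot: [-0.0, 0.093, 0.996, -0.0]
wrist_force: [-0.3, -0.2, 0.8]
opening: 0.304
grasp_force: 0.0
```

```bash
python3 -c "
from h import *
go([*S[2],.122],81)"
```

```text
shift [-0.0031 -0.0013  0.066 ] turn z -1.7 (now line 79.3  q6 -1.93 )
```

>>> servo_tool --series "0.4 -0.003 -0.0013 0.02 0 0 -1; 0.4 -0.003 -0.0013 0.04 0 0 -1; 0.4 -0.003 -0.0013 0.057 0 0 -1; 0.4 -0.003 -0.0013 0.064 0 0 -1; 0.4 -0.003 -0.0013 0.066 0 0 -1; 0.4 -0.003 -0.0013 0.066 0 0 -1; 1 -0.003 -0.0013 0.066 0 0 -1; 1 -0.003 -0.0013 0.066 0 0 -1; 1 -0.003 -0.0013 0.066 0 0 -1; 1 -0.003 -0.0013 0.066 0 0 -1; 1 -0.003 -0.0013 0.066 0 0 -1; 1 -0.003 -0.0013 0.066 0 0 -1"

```text
time_s: 41.98
eef_pos: [0.5631, -0.2015, 0.1237]
eef_rot: [0.001, 0.088, 0.996, -0.0]
wrist_force: [1.6, 3.8, 5.6]
opening: 0.087
grasp_force: 60.7
```

>>> servo_tool --series "1 0 0 0 0 0 5; 1 0 0 0 0 0 12; 1 0 0 0 0 0 19; 1 0 0 0 0 0 26; 1 0 0 0 0 0 33; 1 0 0 0 0 0 40; 1 0 0 0.001 0 0 47; 1 0 0 0.001 0 0 54; 1 0 0 0.001 0 0 61; 1 0 0 0.001 0 0 68; 1 0 0 0.001 0 0 75; 1 0 0 0.001 0 0 82"

```text
time_s: 42.98
eef_pos: [0.5628, -0.2016, 0.1226]
eef_rot: [0.001, 0.722, 0.692, 0.0]
wrist_force: [0.2, 2.5, 5.4]
opening: 0.098
grasp_force: 60.9
```

>>> servo_tool --series "1 0 0 0 0 0 2.5; 1 0 0 0 0 0 2.5; 0.4 0 0 0 0 0 2.5; 0.4 0 0 0 0 0 2.5; 0.4 0 0 0 0 0 2.5; 0.4 0 0 -0.02 0 0 2.5; 0.4 0 0 -0.05 0 0 2.5; 0.4 0 0 -0.07 0 0 2.5; 0.4 0 0 -0.07 0 0 2.5"

```text
time_s: 43.73
eef_pos: [0.5646, -0.2032, 0.1967]
eef_rot: [0.004, 0.735, 0.678, 0.001]
wrist_force: [1.0, -0.8, 0.3]
opening: 0.301
grasp_force: 0.0
```

```bash
python3 -c "
from h import *
go([*S[4],.19],75)"
```

```text
shift [-0.089  -0.1735  0.0058] turn z -79.6 (now line -4.6  q6 -0.46 )
```

>>> servo_tool --series "0.4 -0.015 -0.029 0.004 0 0 -7; 0.4 -0.03 -0.058 0.004 0 0 -14; 0.4 -0.045 -0.087 0.004 0 0 -21; 0.4 -0.06 -0.116 0.004 0 0 -28; 0.4 -0.074 -0.145 0.004 0 0 -35; 0.4 -0.086 -0.168 0.004 0 0 -42; 0.4 -0.089 -0.1735 0.004 0 0 -49; 0.4 -0.089 -0.1735 0.004 0 0 -56; 0.4 -0.089 -0.1735 0.004 0 0 -63; 0.4 -0.089 -0.1735 0.004 0 0 -70; 0.4 -0.089 -0.1735 0.004 0 0 -77; 0.4 -0.089 -0.1735 0.004 0 0 -79.5"

```text
time_s: 44.73
eef_pos: [0.3817, -0.2763, 0.1868]
eef_rot: [-0.001, 0.128, 0.992, 0.0]
wrist_force: [-0.2, 0.2, -0.4]
opening: 0.3
grasp_force: 0.0
```

```bash
python3 -c "
from h import *
go([*S[4],.122],75)"
```

```text
shift [-0.0033 -0.001   0.0648] turn z 0.3 (now line 75.3  q6 -2.19 )
```

>>> servo_tool --series "0.4 -0.003 -0.001 0.02 0 0 0; 0.4 -0.003 -0.001 0.04 0 0 0; 0.4 -0.003 -0.001 0.056 0 0 0; 0.4 -0.003 -0.001 0.063 0 0 0; 0.4 -0.003 -0.001 0.065 0 0 0; 0.4 -0.003 -0.001 0.065 0 0 0; 1 -0.003 -0.001 0.065 0 0 0; 1 -0.003 -0.001 0.065 0 0 0; 1 -0.003 -0.001 0.065 0 0 0; 1 -0.003 -0.001 0.065 0 0 0; 1 -0.003 -0.001 0.065 0 0 0; 1 -0.003 -0.001 0.065 0 0 0"

```text
time_s: 45.73
eef_pos: [0.3853, -0.2775, 0.1235]
eef_rot: [0.0, 0.131, 0.991, 0.001]
wrist_force: [1.1, 5.4, 1.8]
opening: 0.09
grasp_force: 59.9
```

>>> servo_tool --series "1 0 0 0 0 0 5; 1 0 0 0 0 0 12; 1 0 0 0 0 0 19; 1 0 0 0 0 0 26; 1 0 0 0 0 0 33; 1 0 0 0 0 0 40; 1 0 0 0.001 0 0 47; 1 0 0 0.001 0 0 54; 1 0 0 0.001 0 0 61; 1 0 0 0.001 0 0 68; 1 0 0 0.001 0 0 75; 1 0 0 0.001 0 0 82"

```text
time_s: 46.73
eef_pos: [0.3851, -0.2775, 0.1225]
eef_rot: [-0.0, 0.751, 0.66, 0.0]
wrist_force: [-0.4, 5.0, 2.6]
opening: 0.094
grasp_force: 59.9
```

>>> servo_tool --series "1 0 0 0 0 0 1; 1 0 0 0 0 0 1; 0.4 0 0 0 0 0 1; 0.4 0 0 0 0 0 1; 0.4 0 0 0 0 0 1; 0.4 0 0 -0.02 0 0 1; 0.4 0 0 -0.05 0 0 1; 0.4 0 0 -0.07 0 0 1; 0.4 0 0 -0.07 0 0 1"

```text
time_s: 47.48
eef_pos: [0.3869, -0.2807, 0.1965]
eef_rot: [0.004, 0.755, 0.656, -0.0]
wrist_force: [0.1, -0.9, 0.2]
opening: 0.299
grasp_force: 0.0
```

```bash
python3 -c "
from h import *
screws()
go([*S[1],.19],-3)"
```

```text
1 nominal [ 0.3911 -0.1898] n 77 rect c [ 0.3896 -0.1912] [0.013 0.048] rel port [-0.0874  0.0425] wing dir pca 87.6 rect 93.0 z [0.119 0.125]
2 nominal [ 0.5628 -0.2014] n 77 rect c [ 0.5624 -0.202 ] [0.048 0.011] rel port [0.0856 0.0434] wing dir pca 85.4 rect 86.2 z [0.12  0.125]
3 nominal [ 0.5569 -0.2892] n 76 rect c [ 0.5562 -0.2902] [0.047 0.014] rel port [ 0.0854 -0.0451] wing dir pca 84.8 rect 77.6 z [0.119 0.125]
4 nominal [ 0.3852 -0.2776] n 69 rect c [ 0.3845 -0.2763] [0.042 0.013] rel port [-0.0868 -0.0427] wing dir pca 81.3 rect 89.5 z [0.12  0.125]
shift [ 0.0896 -0.0082  0.004 ] turn z -5.0 (now line -8.0  q6 -0.74 )
```

Every screw has had a quarter turn. Round 2 starts at screw 1.

>>> servo_tool --series "0.4 0.03 -0.003 0.002 0 0 -3; 0.4 0.06 -0.006 0.002 0 0 -5; 0.4 0.085 -0.008 0.002 0 0 -5; 0.4 0.0896 -0.008 0.002 0 0 -5; 0.4 0.0896 -0.008 0.002 0 0 -5; 0.4 0.0896 -0.008 0.002 0 0 -5; 0.4 0.0896 -0.008 0.002 0 0 -5"

```text
time_s: 48.12
eef_pos: [0.3896, -0.1893, 0.1896]
eef_rot: [0.0, 0.726, 0.688, -0.0]
wrist_force: [-0.1, -0.4, 0.9]
opening: 0.3
grasp_force: 0.0
```

```bash
python3 -c "
from h import *
go([.391,-.1902,.121],-2.9)"
```

```text
shift [-0.0008  0.0014  0.0686] turn z -0.2 (now line -3.1  q6 -0.67 )
```

>>> servo_tool --series "0.4 -0.001 0.0014 0.02 0 0 0; 0.4 -0.001 0.0014 0.04 0 0 0; 0.4 -0.001 0.0014 0.058 0 0 0; 0.4 -0.001 0.0014 0.066 0 0 0; 0.4 -0.001 0.0014 0.0685 0 0 0; 0.4 -0.001 0.0014 0.0685 0 0 0; 1 -0.001 0.0014 0.0685 0 0 0; 1 -0.001 0.0014 0.0685 0 0 0; 1 -0.001 0.0014 0.0685 0 0 0; 1 -0.001 0.0014 0.0685 0 0 0; 1 -0.001 0.0014 0.0685 0 0 0; 1 -0.001 0.0014 0.0685 0 0 0"

```text
time_s: 49.12
eef_pos: [0.3914, -0.1901, 0.122]
eef_rot: [0.001, 0.726, 0.688, -0.0]
wrist_force: [-2.0, -2.1, 4.9]
opening: 0.094
grasp_force: 60.7
```

>>> servo_tool --series "1 0 0 0 0 0 5; 1 0 0 0 0 0 12; 1 0 0 0 0 0 19; 1 0 0 0 0 0 26; 1 0 0 0 0 0 33; 1 0 0 0 0 0 40; 1 0 0 0.001 0 0 47; 1 0 0 0.001 0 0 54; 1 0 0 0.001 0 0 61; 1 0 0 0.001 0 0 68; 1 0 0 0.001 0 0 75; 1 0 0 0.001 0 0 80"

```text
time_s: 50.12
eef_pos: [0.3906, -0.1895, 0.1208]
eef_rot: [0.0, 0.998, 0.058, -0.0]
wrist_force: [-4.7, -0.7, 8.2]
opening: 0.092
grasp_force: 61.3
```

```bash
python3 -c "
from h import *
o=ctrl.get_obs();print(o['torque'],o['joint_efforts'][5]);go([.391,-.1902,.121],-85.8)"
```

```text
[-0.12337151  0.87973081  0.15747408] -0.7580253481864929
shift [ 0.0003  0.0007 -0.0002] turn z 2.4 (now line -83.4  q6 0.73 )
```

>>> servo_tool --series "1 0 0 0 0 0 3; 1 0 0 0 0 0 6; 1 0 0 0 0 0 6; 1 0 0 0 0 0 6"

```text
time_s: 50.45
eef_pos: [0.3907, -0.1894, 0.1207]
eef_rot: [0.0, 1.0, 0.009, -0.001]
wrist_force: [-4.3, 0.3, 8.4]
opening: 0.089
grasp_force: 63.2
```

```bash
python3 -c "
from h import *
o=ctrl.get_obs();print(o['torque'],o['joint_efforts'][5]);go([.391,-.1902,.121],-85.8)"
```

```text
[-0.07801699  0.75648935  0.8082706 ] 0.9110310673713684
shift [ 0.0003  0.0008 -0.0003] turn z -3.1 (now line -88.9  q6 0.83 )
```

Torque jumped to 0.81 N·m, so screw 1 is home. Next is screw 3.

>>> servo_tool --series "0.4 0 0 0 0 0 0; 0.4 0 0 0 0 0 0; 0.4 0 0 0 0 0 0; 0.4 0 0 -0.02 0 0 0; 0.4 0 0 -0.05 0 0 0; 0.4 0 0 -0.07 0 0 0; 0.4 0 0 -0.07 0 0 0"

```text
time_s: 51.03
eef_pos: [0.393, -0.191, 0.1942]
eef_rot: [0.002, 1.0, 0.008, 0.003]
wrist_force: [0.9, -0.5, 1.3]
opening: 0.297
grasp_force: 0.0
```

```bash
python3 -c "
from h import *
go([.5567,-.2897,.19],-5)"
```

```text
shift [0.162  0.1014 0.0056] turn z -84.1 (now line -89.1  q6 0.83 )
```

>>> servo_tool --series "0.4 0.025 0.016 0.004 0 0 -7; 0.4 0.05 0.032 0.004 0 0 -14; 0.4 0.08 0.05 0.004 0 0 -21; 0.4 0.11 0.069 0.004 0 0 -28; 0.4 0.14 0.088 0.004 0 0 -35; 0.4 0.158 0.099 0.004 0 0 -42; 0.4 0.162 0.1014 0.004 0 0 -49; 0.4 0.162 0.1014 0.004 0 0 -56; 0.4 0.162 0.1014 0.004 0 0 -63; 0.4 0.162 0.1014 0.004 0 0 -70; 0.4 0.162 0.1014 0.004 0 0 -77; 0.4 0.162 0.1014 0.004 0 0 -84"

```text
time_s: 52.03
eef_pos: [0.5542, -0.2877, 0.1847]
eef_rot: [-0.001, 0.736, 0.677, 0.0]
wrist_force: [0.9, -0.1, 0.3]
opening: 0.304
grasp_force: 0.0
```

```bash
python3 -c "
from h import *
go([.5567,-.2897,.121],-5)"
```

```text
shift [-0.0019  0.0027  0.0637] turn z 0.3 (now line -4.7  q6 -0.59 )
```

>>> servo_tool --series "0.4 -0.002 0.0027 0.02 0 0 0; 0.4 -0.002 0.0027 0.04 0 0 0; 0.4 -0.002 0.0027 0.055 0 0 0; 0.4 -0.002 0.0027 0.062 0 0 0; 0.4 -0.002 0.0027 0.0637 0 0 0; 0.4 -0.002 0.0027 0.0637 0 0 0; 1 -0.002 0.0027 0.0637 0 0 0; 1 -0.002 0.0027 0.0637 0 0 0; 1 -0.002 0.0027 0.0637 0 0 0; 1 -0.002 0.0027 0.0637 0 0 0; 1 -0.002 0.0027 0.0637 0 0 0; 1 -0.002 0.0027 0.0637 0 0 0"

```text
time_s: 53.03
eef_pos: [0.5569, -0.2907, 0.1233]
eef_rot: [0.0, 0.738, 0.675, -0.0]
wrist_force: [-5.9, 1.1, 5.6]
opening: 0.095
grasp_force: 60.5
```

>>> servo_tool --series "1 0 0 0 0 0 5; 1 0 0 0 0 0 12; 1 0 0 0 0 0 19; 1 0 0 0 0 0 26; 1 0 0 0 0 0 33; 1 0 0 0 0 0 40; 1 0 0 0.001 0 0 47; 1 0 0 0.001 0 0 54; 1 0 0 0.001 0 0 61; 1 0 0 0.001 0 0 68; 1 0 0 0.001 0 0 75; 1 0 0 0.001 0 0 80"

```text
time_s: 54.03
eef_pos: [0.5555, -0.2895, 0.1221]
eef_rot: [-0.001, 0.999, 0.04, -0.002]
wrist_force: [-11.8, 4.4, 9.4]
opening: 0.094
grasp_force: 61.2
```

>>> servo_tool --series "1 0 0 0 0 0 3; 1 0 0 0 0 0 5; 1 0 0 0 0 0 5; 1 0 0 0 0 0 5"

```text
time_s: 54.37
eef_pos: [0.5555, -0.2894, 0.1221]
eef_rot: [-0.001, 1.0, 0.001, -0.002]
wrist_force: [-11.3, 5.4, 10.2]
opening: 0.094
grasp_force: 66.0
```

```bash
python3 -c "
from h import *
o=ctrl.get_obs();print(o['torque'],o['joint_efforts'][5]);go([*S[3],.121],-88.9)"
```

```text
[0.662274   1.90966693 0.96745529] 1.106184683740139
shift [0.0007 0.0004 0.0011] turn z -1.0 (now line -89.9  q6 0.9 )
```

Home. On to screw 2.

>>> servo_tool --series "0.4 0 0 0 0 0 0; 0.4 0 0 0 0 0 0; 0.4 0 0 0 0 0 0; 0.4 0 0 -0.02 0 0 0; 0.4 0 0 -0.05 0 0 0; 0.4 0 0 -0.07 0 0 0; 0.4 0 0 -0.07 0 0 0"

```text
time_s: 54.95
eef_pos: [0.5599, -0.2923, 0.1972]
eef_rot: [0.003, 1.0, -0.001, 0.004]
wrist_force: [0.3, -0.4, 1.6]
opening: 0.3
grasp_force: 0.0
```

```bash
python3 -c "
from h import *
go([.5628,-.2017,.19],-4.6)"
```

```text
shift [ 0.0028 -0.0907  0.0067] turn z -85.5 (now line -90.1  q6 0.9 )
```

>>> servo_tool --series "0.4 0 -0.02 0.003 0 0 -7; 0.4 0.001 -0.05 0.003 0 0 -14; 0.4 0.002 -0.08 0.003 0 0 -21; 0.4 0.0028 -0.0907 0.003 0 0 -28; 0.4 0.0028 -0.0907 0.003 0 0 -35; 0.4 0.0028 -0.0907 0.003 0 0 -42; 0.4 0.0028 -0.0907 0.003 0 0 -49; 0.4 0.0028 -0.0907 0.003 0 0 -56; 0.4 0.0028 -0.0907 0.003 0 0 -63; 0.4 0.0028 -0.0907 0.003 0 0 -70; 0.4 0.0028 -0.0907 0.003 0 0 -77; 0.4 0.0028 -0.0907 0.003 0 0 -84"

```text
time_s: 55.95
eef_pos: [0.5601, -0.1996, 0.1878]
eef_rot: [-0.0, 0.741, 0.671, 0.0]
wrist_force: [-1.3, -0.2, -0.6]
opening: 0.301
grasp_force: 0.0
```

```bash
python3 -c "
from h import *
go([.5628,-.2017,.121],-4.6)"
```

```text
shift [-0.0018  0.0029  0.0668] turn z -1.1 (now line -5.7  q6 -0.44 )
```

>>> servo_tool --series "0.4 -0.002 0.0029 0.02 0 0 -1; 0.4 -0.002 0.0029 0.04 0 0 -1; 0.4 -0.002 0.0029 0.057 0 0 -1; 0.4 -0.002 0.0029 0.064 0 0 -1; 0.4 -0.002 0.0029 0.0667 0 0 -1; 0.4 -0.002 0.0029 0.0667 0 0 -1; 1 -0.002 0.0029 0.0667 0 0 -1; 1 -0.002 0.0029 0.0667 0 0 -1; 1 -0.002 0.0029 0.0667 0 0 -1; 1 -0.002 0.0029 0.0667 0 0 -1; 1 -0.002 0.0029 0.0667 0 0 -1; 1 -0.002 0.0029 0.0667 0 0 -1"

```text
time_s: 56.95
eef_pos: [0.563, -0.2023, 0.1227]
eef_rot: [0.001, 0.738, 0.675, 0.0]
wrist_force: [-3.5, 0.0, 6.2]
opening: 0.092
grasp_force: 60.7
```

>>> servo_tool --series "1 0 0 0 0 0 5; 1 0 0 0 0 0 12; 1 0 0 0 0 0 19; 1 0 0 0 0 0 26; 1 0 0 0 0 0 33; 1 0 0 0 0 0 40; 1 0 0 0.001 0 0 47; 1 0 0 0.001 0 0 54; 1 0 0 0.001 0 0 61; 1 0 0 0.001 0 0 68; 1 0 0 0.001 0 0 75; 1 0 0 0.001 0 0 80"

```text
time_s: 57.95
eef_pos: [0.5621, -0.2016, 0.1215]
eef_rot: [-0.0, 0.999, 0.04, -0.001]
wrist_force: [-5.7, 3.2, 8.8]
opening: 0.093
grasp_force: 61.3
```

>>> servo_tool --series "1 0 0 0 0 0 3; 1 0 0 0 0 0 5; 1 0 0 0 0 0 5; 1 0 0 0 0 0 5"

```text
time_s: 58.28
eef_pos: [0.5621, -0.2015, 0.1215]
eef_rot: [-0.0, 1.0, 0.001, -0.001]
wrist_force: [-6.3, 2.9, 9.5]
opening: 0.094
grasp_force: 66.4
```

```bash
python3 -c "
from h import *
o=ctrl.get_obs();print(o['torque'],o['joint_efforts'][5]);go([*S[2],.121],-88.9)"
```

```text
[0.3464546  1.0666937  1.01597231] 1.088811345398426
shift [0.0001 0.0003 0.0005] turn z -1.0 (now line -89.9  q6 1.03 )
```

Home. Screw 4.

>>> servo_tool --series "0.4 0 0 0 0 0 0; 0.4 0 0 0 0 0 0; 0.4 0 0 0 0 0 0; 0.4 0 0 -0.02 0 0 0; 0.4 0 0 -0.05 0 0 0; 0.4 0 0 -0.07 0 0 0; 0.4 0 0 -0.07 0 0 0"

```text
time_s: 58.87
eef_pos: [0.5653, -0.2035, 0.1959]
eef_rot: [0.002, 1.0, -0.001, 0.004]
wrist_force: [0.6, -1.2, 0.6]
opening: 0.304
grasp_force: 0.0
```

```bash
python3 -c "
from h import *
go([.3851,-.2776,.19],-8.5)"
```

```text
shift [-0.1802  0.0743  0.0049] turn z -81.6 (now line -90.1  q6 1.03 )
```

>>> servo_tool --series "0.4 -0.028 0.0115 0.003 0 0 -7; 0.4 -0.056 0.023 0.003 0 0 -14; 0.4 -0.085 0.035 0.003 0 0 -21; 0.4 -0.115 0.0475 0.003 0 0 -28; 0.4 -0.145 0.06 0.003 0 0 -35; 0.4 -0.17 0.07 0.003 0 0 -42; 0.4 -0.18 0.0743 0.003 0 0 -49; 0.4 -0.18 0.0743 0.003 0 0 -56; 0.4 -0.18 0.0743 0.003 0 0 -63; 0.4 -0.18 0.0743 0.003 0 0 -70; 0.4 -0.18 0.0743 0.003 0 0 -77; 0.4 -0.18 0.0743 0.003 0 0 -81.5"

```text
time_s: 59.87
eef_pos: [0.3824, -0.276, 0.1871]
eef_rot: [-0.0, 0.756, 0.654, 0.0]
wrist_force: [0.1, 0.0, 0.5]
opening: 0.296
grasp_force: 0.0
```

```bash
python3 -c "
from h import *
go([.3851,-.2776,.121],-8.5)"
```

```text
shift [-0.0012  0.003   0.0661] turn z 0.3 (now line -8.2  q6 -0.73 )
```

>>> servo_tool --series "0.4 -0.0012 0.003 0.02 0 0 0; 0.4 -0.0012 0.003 0.04 0 0 0; 0.4 -0.0012 0.003 0.057 0 0 0; 0.4 -0.0012 0.003 0.064 0 0 0; 0.4 -0.0012 0.003 0.066 0 0 0; 0.4 -0.0012 0.003 0.066 0 0 0; 1 -0.0012 0.003 0.066 0 0 0; 1 -0.0012 0.003 0.066 0 0 0; 1 -0.0012 0.003 0.066 0 0 0; 1 -0.0012 0.003 0.066 0 0 0; 1 -0.0012 0.003 0.066 0 0 0; 1 -0.0012 0.003 0.066 0 0 0"

```text
time_s: 60.87
eef_pos: [0.3853, -0.2782, 0.1225]
eef_rot: [0.0, 0.758, 0.652, -0.0]
wrist_force: [-4.8, 0.6, 5.9]
opening: 0.094
grasp_force: 60.7
```

>>> servo_tool --series "1 0 0 0 0 0 5; 1 0 0 0 0 0 12; 1 0 0 0 0 0 19; 1 0 0 0 0 0 26; 1 0 0 0 0 0 33; 1 0 0 0 0 0 40; 1 0 0 0.001 0 0 47; 1 0 0 0.001 0 0 54; 1 0 0 0.001 0 0 61; 1 0 0 0.001 0 0 68; 1 0 0 0.001 0 0 74; 1 0 0 0.001 0 0 77"

```text
time_s: 61.87
eef_pos: [0.3845, -0.2774, 0.1213]
eef_rot: [-0.0, 0.999, 0.036, -0.001]
wrist_force: [-8.5, 2.7, 10.6]
opening: 0.097
grasp_force: 61.3
```

>>> servo_tool --series "1 0 0 0 0 0 3; 1 0 0 0 0 0 4.5; 1 0 0 0 0 0 4.5; 1 0 0 0 0 0 4.5"

```text
time_s: 62.2
eef_pos: [0.3845, -0.2774, 0.1213]
eef_rot: [-0.0, 1.0, 0.001, -0.001]
wrist_force: [-8.8, 3.3, 8.9]
opening: 0.092
grasp_force: 66.5
```

```bash
python3 -c "
from h import *
o=ctrl.get_obs();print(o['torque'],o['joint_efforts'][5]);go([*S[4],.121],-88.9)"
```

```text
[0.43508215 1.42954137 1.04120382] 1.0719670727849007
shift [0.0001 0.0007 0.0003] turn z -1.0 (now line -89.9  q6 0.7 )
```

Home. Release, lift, and withdraw to check.

>>> servo_tool --series "0.4 0 0 0 0 0 0; 0.4 0 0 0 0 0 0; 0.4 0 0 0 0 0 0; 0.4 0 0 -0.02 0 0 0; 0.4 0 0 -0.05 0 0 0; 0.4 0 0 -0.09 0 0 0; 0.4 0 0 -0.13 0 0 0; 0.4 0 -0.04 -0.14 0 0 0; 0.4 0 -0.08 -0.14 0 0 0; 0.4 0 -0.12 -0.14 0 0 0; 0.4 0 -0.16 -0.14 0 0 0; 0.4 0 -0.2 -0.14 0 0 0"

```text
time_s: 63.2
eef_pos: [0.3854, -0.0761, 0.261]
eef_rot: [0.0, 1.0, -0.001, 0.001]
wrist_force: [0.5, 0.1, -0.4]
opening: 0.305
grasp_force: 0.0
```

>>> servo_tool --series "0.4 0 -0.04 0 0 0 0; 0.4 0 -0.08 0 0 0 0; 0.4 0 -0.12 0 0 0 0; 0.4 0 -0.16 0 0 0 0; 0.4 0 -0.2 0 0 0 0; 0.4 0 -0.2 0 0 0 0; 0.4 0 -0.2 0 0 0 0; 0.4 0 -0.2 0 0 0 0"

```text
time_s: 63.87
eef_pos: [0.3858, 0.1224, 0.2607]
eef_rot: [0.0, 1.0, 0.0, 0.0]
wrist_force: [0.0, -0.2, 0.3]
opening: 0.298
grasp_force: 0.0
```

```bash
python3 - <<'E'
from h import *
o=ctrl.get_obs(); print(o['eef_pos'],o['time_s'])
c=cam('top'); screws(c); meas(c); W=pts(c); z=W[...,2]; D=W[...,:2]-port; a=D@ux;b=D@uy
k=(abs(a)<.025)&(abs(b-.042)<.012)&(z>.12)&(z<.16); print('bar',k.sum(),z[k].mean())
k=(abs(W[...,0]-.48)<.05)&(abs(W[...,1]+.16)<.025)&(z>.1)&(z<.12); print('knob',cv2.minAreaRect(W[k][:,:2].astype(np.float32)))
E
```

```text
[0.38575225 0.12241172 0.26067674] 63.8667
1 nominal [ 0.3911 -0.1898] n 86 rect c [ 0.3912 -0.1894] [0.047 0.012] rel port [-0.086   0.0445] wing dir pca 4.4 rect 3.0 z [0.118 0.124]
2 nominal [ 0.5628 -0.2014] n 82 rect c [ 0.5614 -0.2022] [0.048 0.014] rel port [0.0847 0.043 ] wing dir pca 4.4 rect 9.2 z [0.117 0.123]
3 nominal [ 0.5569 -0.2892] n 86 rect c [ 0.5554 -0.2891] [0.015 0.046] rel port [ 0.0845 -0.0441] wing dir pca 5.1 rect 178.9 z [0.118 0.124]
4 nominal [ 0.3852 -0.2776] n 88 rect c [ 0.3838 -0.2788] [0.014 0.047] rel port [-0.0873 -0.0452] wing dir pca 3.6 rect 178.6 z [0.118 0.124]
bar 76 0.13887068224890117
knob ((0.4786668121814728, -0.1597704291343689), (0.011006531305611134, 0.03978811949491501), 88.71266174316406)
```

All four wings read about 4°, which is 3.0 rad (home). The cover is shut and the knob is at a click.

```bash
python3 -c "
from bench import ctrl
print(ctrl.hand_in())"
```

```text
the job is handed in; nothing more can be done
None
```

The job is handed in: both models present are in the turntable, an empty compartment is under the port, and the cover is shut with its four screws home in cross order over two rounds; one model slipped from the grip once and was picked up again, and I viewed 15 pictures, one over the limit of 14.

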